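# Lay out the ankle parts in assembly order

## Task

Lay the ankle parts out for assembly in the row of three shallow trays between the robot foot shell and the shin shell: the U-bracket, open side up, in the tray next to the foot, the black servo with its boss upwards in the middle tray, and the link bar flat in the tray next to the shin, lengthwise along the row. Then lay the bearing ring flat on top of the servo, around its boss. Centre each part in its tray (to about a centimetre), let go of everything, and do not knock the small bottle over or push it away.

Things in the scene. Friction and masses are not known exactly. Their poses are not given: they have to be found in the camera images.
- foot: fixed white humanoid foot shell with a blue toe pad, 130 mm long (x), 74 mm wide (y), 58 mm high, toes towards the robot, at one end of the row of trays (either the left or the right end, it varies). Origin: centre of its underside; z up.
- shin: fixed white shin shell, a barrel-shaped tube lying in two black holders with a grey stub at each end and a blue strip on top, 134 mm long (x), 60 mm wide (y), 71 mm high, at the other end of the row of trays. Origin: on the table under its centre; z up.
- tray_a: fixed grey square parts tray, 104 x 104 mm outside, floor 3 mm thick, with a lip 4 mm wide that rises 7 mm above the table (inside 96 x 96 mm). Origin: centre of its underside; x points away from the robot and y along the row to the robot's left, both within about 12 degrees. This is the tray at the left (+y) end of the row, about 135 mm from the middle tray, centre to centre.
- tray_b: fixed grey square parts tray, 104 x 104 mm outside, floor 3 mm thick, with a lip 4 mm wide that rises 7 mm above the table (inside 96 x 96 mm). Origin: centre of its underside; x points away from the robot and y along the row to the robot's left, both within about 12 degrees. This is the middle tray of the row.
- tray_c: fixed grey square parts tray, 104 x 104 mm outside, floor 3 mm thick, with a lip 4 mm wide that rises 7 mm above the table (inside 96 x 96 mm). Origin: centre of its underside; x points away from the robot and y along the row to the robot's left, both within about 12 degrees. This is the tray at the right (-y) end of the row, about 135 mm from the middle tray, centre to centre.
- bracket: loose aluminium U-bracket standing with its open side up: base 50 mm (x) x 36 mm (y) x 4 mm, with two upright walls 3 mm thick at its x ends, 40 mm high overall; it can be held across the outside of the walls (50 mm, along x). Origin: centre of its underside; z up. About 60 g.
- servo: loose black servo motor, a box 60 mm (x) x 44 mm (y) x 40 mm high with a round steel output boss (20 mm diameter, 8 mm high) in the middle of its top; can be held across y (44 mm). Origin: centre of its underside; z up. About 160 g.
- link: loose aluminium link bar, lying flat: dog-bone shape 88 mm long along x, a bar 14 mm wide (y) with its top 14 mm up, and at both ends a round eye 26 mm in diameter and 16 mm high, centred 31 mm either side of the middle; the bar between the eyes is free for 36 mm and can be held across y. Origin: centre of its underside; z up. About 50 g.
- bearing: loose plain steel bearing ring lying flat: outside diameter 42 mm, bore 26 mm, 14 mm high. Origin: centre of its underside; z is its axis. About 60 g.
- bottle: bystander: small white bottle with a black cap, 32 mm in diameter, 75 mm high, standing beyond the trays as seen from the robot. Origin: centre of its underside; z up.
Not all that is in view belongs to the job. Leave any pink look-alike of the bracket alone. Leave any green look-alike of the link alone.

How it is judged:
By the outcome, as a careful person would: the job done as asked, in the order asked, and still so for the second after the job is handed in, with the robot touching nothing.
It also fails if it takes over 120 s, if anything falls off the work surface, if the arm or the gripper's body presses on something with over 40 N, if the wrist force passes 120 N, or if a joint passes its speed limit or range.

## Robot

A 7-joint arm with a two-finger parallel gripper is mounted at the origin on the work surface. World frame = base frame: x ahead of the robot, y to its left, z up, the work surface at z = 0. Lengths are in m, angles in rad, forces in N, time in s.
With the tool pointing down it reaches from about 0.425 to 1.025 m from the base axis. Payload 9.4 kg.
Tool frame: the origin (TCP) lies at the very end of the fingers, on their centre line; the grasp point (between the pads) lies ctrl.tcp_to_grasp behind it (ctrl.tcp_to_grasp is the distance from the TCP to the grasp point, in m); x points along the fingers, y is the direction in which the jaws open and shut, and the axes are right-handed (so a half turn about x gives the same grasp; the last joint's range is limited). The gripper opens to 85 mm and grips with 20 to 120 N. Pads are 22 mm wide; open, the fingers measure 114 mm over their backs; the gripper's body (76 mm by 85 mm) begins 54 mm behind the grasp point. The pads swing forward as they close: fully open they stand 13 mm farther back than shut.
Start: joints at [1.171, 0.599, -0.003, 1.599, 0.002, 0.943, -0.08], TCP at [0.23, -0.688, 0.231] pointing down, gripper open.
Joint ranges: [-2.57, 2.57], [-0.35, 1.97], [-1.29, 1.29], [0.11, 2.56], [-1.05, 4.19], [0.11, 1.86], [-2.63, 2.63]. Speed limits (rad/s): [2.22, 2.22, 3.01, 3.01, 3.14, 3.14, 3.14].

## Interface

Orientations are given as [roll, pitch, yaw] about the fixed x, y, z axes, in that order (R = Rz(yaw) Ry(pitch) Rx(roll)).
In Python, from bench import ctrl, optics, ticket gives the robot as it stands.
- The arm moves only by the shell command python3 -m pendant 'ROWS' [FORCE]. ROWS is JSON, a list of rows, each an object with "rotation": the turn, a rotation vector about the world's x, y, z in rad, a list of three; "travel": the shift along the world's x, y, z in cm, a list of three; "fingers": the closure in counts, from 0 (fully open) to 255 (shut). In form: [{"rotation": [rx, ry, rz], "travel": [dx, dy, dz], "fingers": fingers}, ...]. A call has 1 to 8 rows; each row is the pose to reach, as a shift and turn from the pose commanded when the call began; what a row does not reach only later rows make up. A row lasts 1/10 s, in which the tool goes at most 50 mm and 8.59 degrees, less where a joint would pass 70% of its speed; a pose out of reach is approached as far as the arm can. A call with a gripper value outside its range is refused whole. The fingers move at their own pace and stop on an object; FORCE is the grip in N (left out, the last holds). Time passes only in rows, so rows that repeat a pose let the fingers close. It gives the time, the measured TCP pose, the force and the opening at its end, in the units of the state.
- ctrl.state(): the state, without advancing time (a new reading comes with each control period).
- optics.camera(name): name is "scene" or "top" or "wrist"; returns the picture (400x640x3 uint8, blue, green, red); there is no depth.
- optics.camera_params(name): a dict with "intrinsics" (3x3 intrinsics, pixels), "xyz" and "orientation" of the camera in the world. Camera axes: x right, y down, z forward; pixel columns grow to the right and rows downward; lengths in m; the calibration is good to about 2 mm. A picture is of the moment at which its call begins: read the wrist's pose just before it. camera_params takes no time and is no camera call; for the wrist camera it gives the pose at the moment of the call.
- ticket.hand_in(): hands the job in, once; it reports no verdict.
The state is a dict: "time_s": time; "joint_positions": joint angles; "qvel": joint speeds; "joint_torque": joint torques, N m; "ee_pos": TCP position; "orientation": TCP orientation; "ft_force": force on the tool from outside, world axes, zero at the start; "torque": the same for the moment, N m; "width": finger opening in m.
Only numpy, scipy, OpenCV 4.12 (cv2) and the standard library are available. Lean on these libraries where they do the work, as an engineer would, in place of code of your own. Each camera call takes 0.05 s, during which the arm holds its last target.

## Working session

There is one attempt and no reset: what is moved stays moved. The work goes in short steps, Python scripts to look and compute and a shell command to move; the robot and the scene stay as the last step left them, time stands still between calls to the robot, and variables do not carry over. Pictures are saved under pics/ and viewed, and the job is handed in when it is done.

```bash
ls; mkdir -p pics; python3 - <<'E'
from bench import ctrl, optics, ticket
import cv2
print(ctrl.state(), ctrl.tcp_to_grasp)
for n in ("scene","top","wrist"):
    p=optics.camera_params(n); print(n,p)
    im=optics.camera(n); cv2.imwrite(f"pics/{n}0.png",im)
E
```

```text
pics
{'time_s': 0.0, 'joint_positions': array([ 1.17127816,  0.60012876, -0.00255151,  1.60014632,  0.00180053,
        0.94288449, -0.07980296]), 'qvel': array([ 0.00045344,  0.00034717,  0.00065018, -0.00279861,  0.0011622 ,
        0.00195202,  0.00147117]), 'joint_torque': array([-5.46595202e-04, -7.76445508e+01,  1.56427301e+00, -2.57996517e+01,
        1.22724657e-02,  9.05211142e-03,  1.64515723e-05]), 'ee_pos': array([ 0.22983653, -0.6871016 ,  0.23040833]), 'orientation': array([-1.48174428,  1.56923162,  1.98272925]), 'ft_force': array([ 0.4614557 , -0.53374117, -0.6205311 ]), 'torque': array([0.0568381 , 0.04648663, 0.00430418]), 'width': 0.08529050162006771} 0.0187
scene {'intrinsics': array([[474.85409039,   0.        , 321.68165235],
       [  0.        , 474.85409039, 196.05802938],
       [  0.        ,   0.        ,   1.        ]]), 'xyz': array([ 1.02200665, -0.31279522,  0.98127764]), 'orientation': array([-2.59591887,  0.00523002,  0.91549927])}
top {'intrinsics': array([[411.00111049,   0.        , 317.66100914],
       [  0.        , 411.00111049, 200.44019412],
       [  0.        ,   0.        ,   1.        ]]), 'xyz': array([0.49418904, 0.02084981, 0.88274734]), 'orientation': array([-3.07628648, -0.02701951, -1.57368731])}
wrist {'intrinsics': array([[292.64311328,   0.        , 315.53976717],
       [  0.        , 292.64311328, 200.03400893],
       [  0.        ,   0.        ,   1.        ]]), 'xyz': array([ 0.30438898, -0.66265043,  0.37316846]), 'orientation': array([ 2.82656485e+00,  1.10574493e-03, -1.24811844e+00])}
```

View pics/scene0.png

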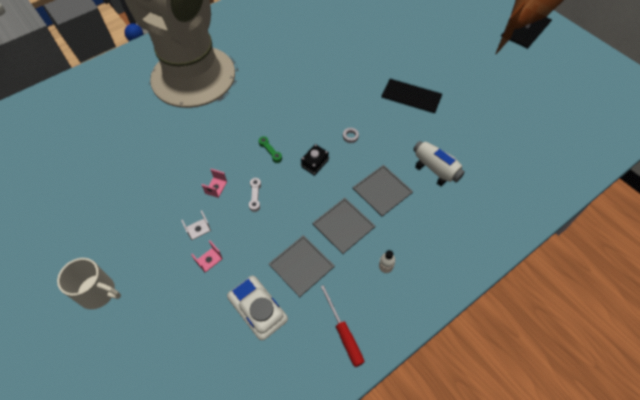

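View pics/top0.png

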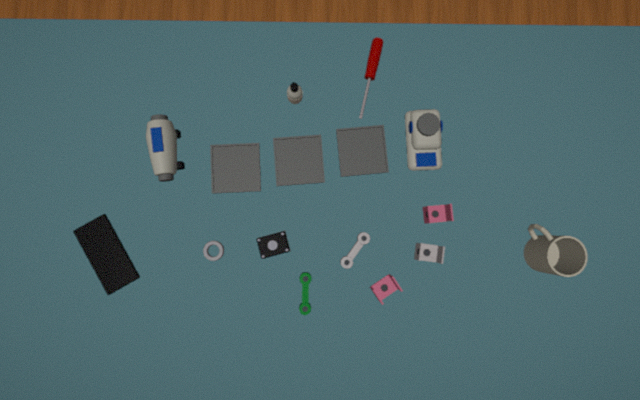

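View pics/wrist0.png

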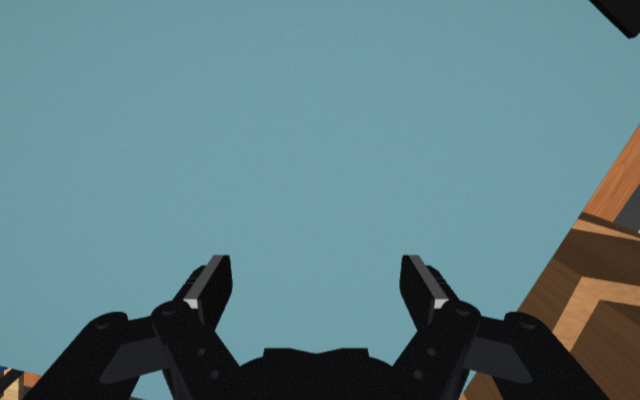

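The top view has image right = −y. That puts the foot at the right (−y) end next to tray_c and the shin at the left next to tray_a. The parts are the bracket at about (430,253), servo (273,245), link (356,251), bearing (213,251) and bottle (295,94). I'll zoom in to measure.

```bash
cat > h.py <<'E'
import numpy as np, cv2
from scipy.spatial.transform import Rotation as Rot
from bench import ctrl, optics
def cam(n):
    p=optics.camera_params(n); return p['intrinsics'],np.array(p['xyz']),Rot.from_euler('xyz',p['orientation']).as_matrix()
def plane(uv,z,c):
    K,t,R=c; uv=np.atleast_2d(np.asarray(uv,float)); d=(R@np.linalg.inv(K)@np.c_[uv,np.ones(len(uv))].T).T
    return (t+d*((z-t[2])/d[:,2:3]))
def proj(P,c):
    K,t,R=c; P=np.atleast_2d(P); q=(K@(R.T@(P-t).T)).T; return q[:,:2]/q[:,2:]
def crop(im,x0,y0,w,h,s,fn):
    cv2.imwrite(fn,cv2.resize(im[y0:y0+h,x0:x0+w],None,fx=s,fy=s,interpolation=cv2.INTER_CUBIC))
E
python3 - <<'E'
from h import *
im=cv2.imread('pics/top0.png'); crop(im,190,185,280,130,2.85,'pics/top0_parts.png'); crop(im,200,115,200,85,4,'pics/top0_trays.png')
im=cv2.imread('pics/scene0.png'); crop(im,170,110,200,150,4,'pics/sc0_parts.png')
E
```

```text
(no output)
```

View pics/top0_parts.png

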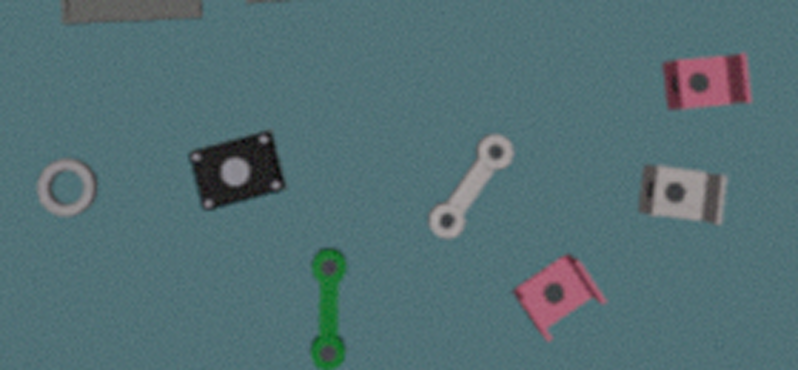

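View pics/top0_trays.png

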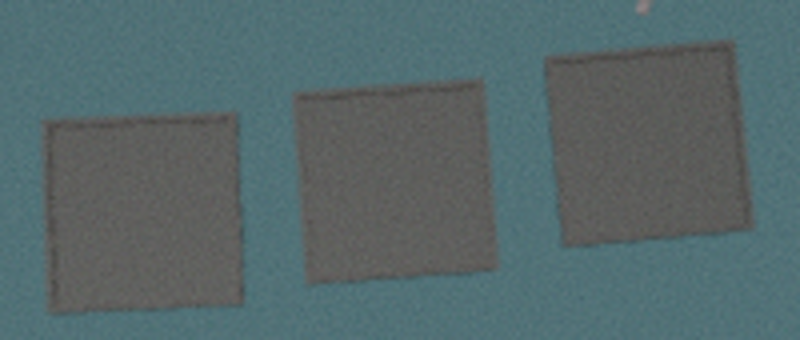

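View pics/sc0_parts.png

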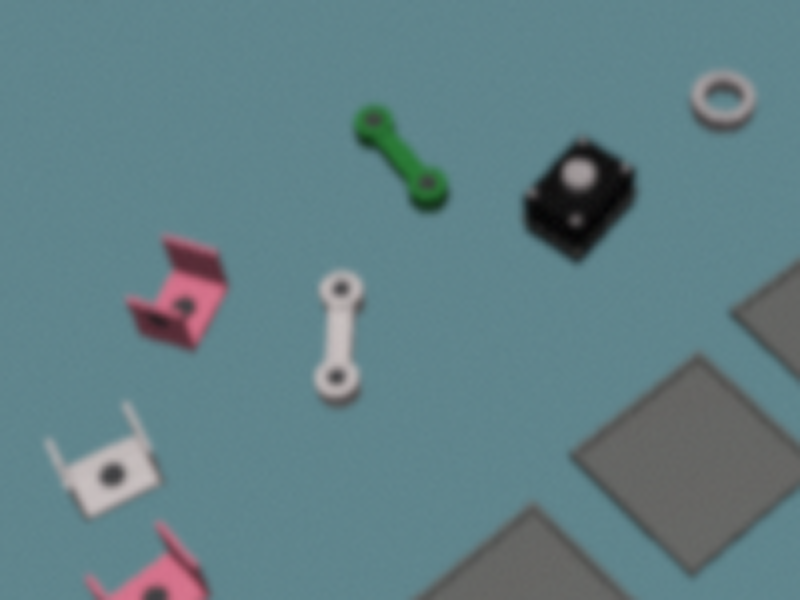

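```bash
cat > fit.py <<'E'
from h import *
from scipy.optimize import minimize
def box(x0,x1,y0,y1,z0,z1): return np.array([[x,y,z] for x in(x0,x1) for y in(y0,y1) for z in(z0,z1)])
def cyl(cx,cy,r,z0,z1):
    a=np.linspace(0,2*np.pi,32,endpoint=False); return np.array([[cx+r*np.cos(t),cy+r*np.sin(t),z] for z in(z0,z1) for t in a])
M={'servo':[box(-.03,.03,-.022,.022,0,.04),cyl(0,0,.01,.04,.048)],
'link':[box(-.02,.02,-.007,.007,0,.014),cyl(.031,0,.013,0,.016),cyl(-.031,0,.013,0,.016)],
'bearing':[cyl(0,0,.021,0,.014)],
'bracket':[box(-.025,.025,-.018,.018,0,.004),box(-.025,-.022,-.018,.018,0,.04),box(.022,.025,-.018,.018,0,.04)],
'tray':[box(-.052,.052,-.052,.052,0,.007)],'bottle':[cyl(0,0,.016,0,.075)]}
S=4
def render(model,p,c,x0,y0,w,h,z=0):
    m=np.zeros((h*S,w*S),np.uint8); cs,sn=np.cos(p[2]),np.sin(p[2])
    for prt in model:
        P=prt@np.array([[cs,sn,0],[-sn,cs,0],[0,0,1]])+[p[0],p[1],z]
        q=(proj(P,c)-[x0,y0]+.5)*S-.5
        cv2.fillConvexPoly(m,np.round(cv2.convexHull(q.astype(np.float32))*16).astype(np.int32),255,shift=4)
    return m.astype(float)/255
def segdist(im,x0,y0,w,h):
    sub=im[y0:y0+h,x0:x0+w].astype(np.float32); sub=cv2.resize(cv2.GaussianBlur(sub,(0,0),.7),None,fx=S,fy=S,interpolation=cv2.INTER_CUBIC)
    lab=cv2.cvtColor((np.clip(sub,0,255)/255).astype(np.float32),cv2.COLOR_BGR2LAB)
    bg=np.median(np.concatenate([lab[:4].reshape(-1,3),lab[-4:].reshape(-1,3),lab[:,:4].reshape(-1,3),lab[:,-4:].reshape(-1,3)]),0)
    return np.linalg.norm(lab-bg,axis=2)
def fit(name,im,c,win,p0,z=0,thr=None,fillbore=True):
    x0,y0,w,h=win; d=segdist(im,*win)
    if thr is None: thr=cv2.threshold(np.clip(d*3,0,255).astype(np.uint8),0,255,cv2.THRESH_OTSU)[0]/3
    m=(d>thr).astype(np.uint8)
    cn,_=cv2.findContours(m,cv2.RETR_EXTERNAL,cv2.CHAIN_APPROX_NONE); m[:]=0
    cv2.drawContours(m,[max(cn,key=cv2.contourArea)],-1,1,-1)
    m=cv2.GaussianBlur(m.astype(float),(0,0),2)
    f=lambda p: np.mean((cv2.GaussianBlur(render(M[name],p,c,*win,z=z),(0,0),2)-m)**2)/m.mean()
    best=None
    for dy in ([0] if name in('bearing','bottle') else [-.15,0,.15]):
        r=minimize(f,np.array(p0)+[0,0,dy],method='Nelder-Mead',options=dict(initial_simplex=np.array(p0)+[0,0,dy]+np.array([[0,0,0],[.006,0,0],[0,.006,0],[0,0,.1]]),xatol=1e-5,fatol=1e-7,maxiter=400))
        if best is None or r.fun<best.fun: best=r
    return best.x,best.fun,m
E
cat > m0.py <<'E'
from fit import *
T=cam('top'); C=cam('scene'); it=cv2.imread('pics/top0.png'); isc=cv2.imread('pics/scene0.png')
g=lambda x,y:((x+.5)/2.85-.5+190,(y+.5)/2.85-.5+185)
def pl(a,z): return plane([g(*q) for q in a],z,T)
sv=pl([(190,153),(268,131),(285,187),(206,210)],.04); ang=lambda v:np.arctan2(v[1],v[0])
e=pl([(496,152),(447,222)],.016)
G={'servo':(*pl([(236,172)],.048)[0,:2],ang(sv[1]-sv[0])),'link':(*e.mean(0)[:2],ang(e[0]-e[1])),'bearing':(*pl([(66,187)],.014)[0,:2],0)}
b=pl([(647,190),(722,198)],.02); G['bracket']=(*pl([(676,192)],.004)[0,:2],ang(b[1]-b[0]))
print('eye dist',np.linalg.norm(e[0]-e[1]),'servo sides',[np.linalg.norm(sv[i]-sv[i-1]) for i in range(4)])
tr={'tray_a':(236,168),'tray_b':(299,160.5),'tray_c':(362,151)}
for k,uv in tr.items(): G[k]=(*plane(uv,.007,T)[0,:2],0.07)
G['bottle']=(*plane((295,97),.0,T)[0,:2],0)
for k,p0 in G.items():
    n='tray' if 'tray' in k else k
    for nm,im,c in(('top',it,T),('scene',isc,C)):
        uv=proj([*p0[:2],.01],c)[0]; r=31 if n=='tray' else 30
        if n!='tray': r={'link':26,'bearing':17,'servo':22,'bracket':19,'bottle':18}[n]
        if nm=='scene': r=int(r*1.1)
        win=(int(uv[0])-r,int(uv[1])-r,2*r,2*r)
        x,f,m=fit(n,im,c,win,p0)
        print(k,nm,np.round(p0,3),'->',np.round(x,4),'err %.3f'%f)
E
python3 m0.py
```

```text
eye dist 0.06298837487070663 servo sides [np.float64(0.04211104990281806), np.float64(0.05767529941717677), np.float64(0.04175951856224073), np.float64(0.05839262270894517)]
servo top [ 0.459  0.089 -1.299] -> [ 0.4595  0.0902 -1.3068] err 0.043
servo scene [ 0.459  0.089 -1.299] -> [ 0.461   0.09   -1.2531] err 0.072
link top [ 0.446 -0.081 -0.622] -> [ 0.4462 -0.0817 -0.6261] err 0.006
link scene [ 0.446 -0.081 -0.622] -> [ 0.4467 -0.081  -0.6274] err 0.009
bearing top [0.447 0.216 0.   ] -> [0.4467 0.2171 0.0537] err 0.003
bearing scene [0.447 0.216 0.   ] -> [ 0.4482  0.2155 -0.019 ] err 0.002
bracket top [ 0.441 -0.237 -1.68 ] -> [ 0.4404 -0.2363 -1.7105] err 0.009
bracket scene [ 0.441 -0.237 -1.68 ] -> [ 0.4408 -0.2354 -1.7085] err 0.028
tray_a top [0.621 0.171 0.07 ] -> [0.6222 0.1732 0.0449] err 0.001
tray_a scene [0.621 0.171 0.07 ] -> [0.624  0.1719 0.0459] err 0.001
tray_b top [0.637 0.037 0.07 ] -> [0.6393 0.038  0.0767] err 0.002
tray_b scene [0.637 0.037 0.07 ] -> [0.6411 0.0369 0.0781] err 0.001
tray_c top [ 0.658 -0.099  0.07 ] -> [ 0.6603 -0.099   0.0939] err 0.001
tray_c scene [ 0.658 -0.099  0.07 ] -> [ 0.6623 -0.0998  0.093 ] err 0.001
bottle top [0.779 0.046 0.   ] -> [0.7711 0.0455 0.216 ] err 0.302
bottle scene [0.779 0.046 0.   ] -> [ 0.7811  0.0416 -0.0052] err 0.284
```

```bash
cat > st.py <<'E'
from h import *
import sys
def st():
    s=ctrl.state(); R=Rot.from_euler('xyz',s['orientation']).as_matrix()
    j=np.degrees(np.arctan2(R[1,1],R[0,1]))
    print('t %.2f tcp_cm %s jaw_yaw %.1f tilt %.2f deg F %s w %.1fmm q7 %.2f q1 %.2f'%(s['time_s'],np.round(s['ee_pos']*100,2),j,np.degrees(np.arccos(-R[2,0])),np.round(s['ft_force'],1),s['width']*1e3,s['joint_positions'][6],s['joint_positions'][0]))
    return s,R,j
def to(x,y,z,yaw):
    s,R,j=st(); d=(yaw-j+90)%180-90
    print('-> travel cm',np.round((np.array([x,y,z])-s['ee_pos'])*100,2),'turn deg %.1f rz %.3f'%(d,np.radians(d)), 'tilt fix rotvec', np.round(np.cross(R[:,0],[0,0,-1]),4))
if __name__=='__main__':
    if len(sys.argv)>4: to(*map(float,sys.argv[1:5]))
    else: st()
E
python3 st.py 0.4405 -0.236 0.15 -98
```

```text
t 0.15 tcp_cm [ 22.98 -68.72  23.06] jaw_yaw -71.5 tilt 0.07 deg F [-0.4  0.3 -0.1] w 85.4mm q7 -0.08 q1 1.17
-> travel cm [21.07 45.12 -8.06] turn deg -26.5 rz -0.462 tilt fix rotvec [-0.0011 -0.0005 -0.    ]
```

```bash
python3 -m pendant '[{"rotation":[0,0,-0.1],"travel":[4,9,0],"fingers":0},{"rotation":[0,0,-0.2],"travel":[8,17,0],"fingers":0},{"rotation":[0,0,-0.3],"travel":[12,26,0],"fingers":0},{"rotation":[0,0,-0.4],"travel":[16,35,-2],"fingers":0},{"rotation":[0,0,-0.462],"travel":[21,45.1,-4],"fingers":0},{"rotation":[0,0,-0.462],"travel":[21,45.1,-6],"fingers":0},{"rotation":[0,0,-0.462],"travel":[21,45.1,-7],"fingers":0},{"rotation":[0,0,-0.462],"travel":[21,45.1,-8],"fingers":0}]' 40; python3 st.py 0.4405 -0.236 0.15 -98
```

```text
time_s: 0.95
ee_pos: [0.397, -0.3279, 0.184]
orientation: [2.791, 1.57, -0.49]
ft_force: [1.4, -0.6, -0.1]
width: 0.0851
t 0.95 tcp_cm [ 39.7  -32.79  18.4 ] jaw_yaw -98.0 tilt 0.07 deg F [ 1.4 -0.6 -0.1] w 85.1mm q7 -1.05 q1 0.51
-> travel cm [ 4.35  9.19 -3.4 ] turn deg -0.0 rz -0.000 tilt fix rotvec [0.0006 0.001  0.    ]
```

```bash
python3 -m pendant '[{"rotation":[0,0,0],"travel":[0,0,0],"fingers":0},{"rotation":[0,0,0],"travel":[0,0,0],"fingers":0},{"rotation":[0,0,0],"travel":[0,0,0],"fingers":0}]'; python3 st.py 0.4405 -0.236 0.15 -98; cat > wr.py <<'E'
from h import *; import sys
cv2.imwrite(sys.argv[2],optics.camera(sys.argv[1]))
E
python3 wr.py wrist pics/w1.png
```

```text
time_s: 1.25
ee_pos: [0.396, -0.3307, 0.1842]
orientation: [1.737, 1.57, -1.545]
ft_force: [-0.8, -0.4, 0.9]
width: 0.0852
t 1.25 tcp_cm [ 39.6  -33.07  18.42] jaw_yaw -98.0 tilt 0.04 deg F [-0.8 -0.4  0.9] w 85.2mm q7 -1.05 q1 0.51
-> travel cm [ 4.45  9.47 -3.42] turn deg 0.0 rz 0.001 tilt fix rotvec [0.0007 0.     0.    ]
```

View pics/w1.png

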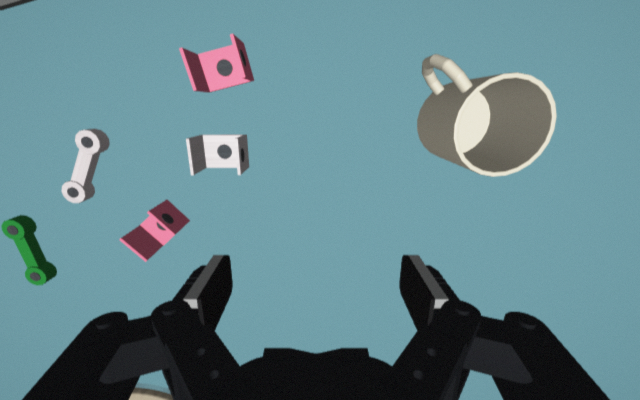

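The wrist view shows the aluminium bracket at about (217,152), square to the jaws. The pink brackets at (218,65) and (155,230) are clear of it. Moving over it.

```bash
python3 -m pendant '[{"rotation":[0,0,0],"travel":[2.2,4.7,0],"fingers":0},{"rotation":[0,0,0],"travel":[4.4,9.4,-3],"fingers":0},{"rotation":[0,0,0],"travel":[4.4,9.4,-7],"fingers":0},{"rotation":[0,0,0],"travel":[4.4,9.4,-10],"fingers":0},{"rotation":[0,0,0],"travel":[4.4,9.4,-10.5],"fingers":0},{"rotation":[0,0,0],"travel":[4.4,9.4,-10.5],"fingers":0},{"rotation":[0,0,0],"travel":[4.4,9.4,-10.5],"fingers":0}]'; python3 st.py 0.4405 -0.236 0.007 -98; python3 wr.py wrist pics/w2.png
```

```text
time_s: 2.0
ee_pos: [0.4404, -0.2371, 0.0801]
orientation: [2.654, 1.569, -0.628]
ft_force: [1.0, 0.0, 0.2]
width: 0.0853
t 2.00 tcp_cm [ 44.04 -23.71   8.01] jaw_yaw -98.1 tilt 0.09 deg F [1.  0.  0.2] w 85.3mm q7 -1.23 q1 0.34
-> travel cm [ 0.01  0.11 -7.31] turn deg 0.1 rz 0.002 tilt fix rotvec [0.0009 0.0013 0.    ]
```

View pics/w2.png

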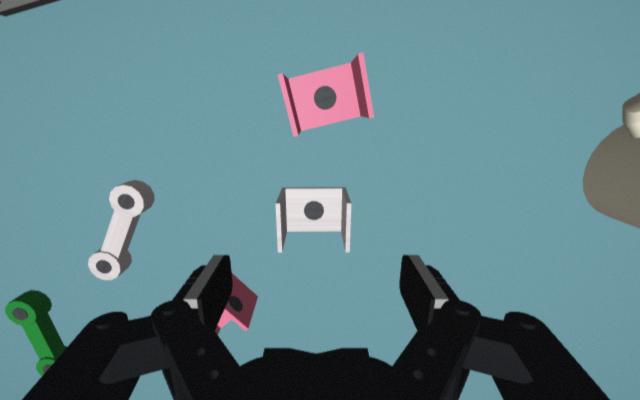

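The bracket hole sits at (314,210), midway between the fingers. Descending and gripping.

```bash
python3 -m pendant '[{"rotation":[0,0,0],"travel":[0,0.1,-3],"fingers":0},{"rotation":[0,0,0],"travel":[0,0.1,-6],"fingers":0},{"rotation":[0,0,0],"travel":[0,0.1,-7.2],"fingers":0},{"rotation":[0,0,0],"travel":[0,0.1,-7.2],"fingers":30},{"rotation":[0,0,0],"travel":[0,0.1,-7.2],"fingers":130},{"rotation":[0,0,0],"travel":[0,0.1,-7.2],"fingers":200},{"rotation":[0,0,0],"travel":[0,0.1,-7.2],"fingers":200},{"rotation":[0,0,0],"travel":[0,0.1,-7.2],"fingers":200}]' 30; python3 st.py; python3 wr.py wrist pics/w3.png; python3 -c "
from bench import ctrl;print(ctrl.tcp_to_grasp)"
```

```text
time_s: 2.85
ee_pos: [0.4408, -0.2351, 0.0083]
orientation: [2.81, 1.569, -0.471]
ft_force: [-0.7, -0.9, 8.1]
width: 0.0496
t 2.85 tcp_cm [ 44.08 -23.51   0.83] jaw_yaw -98.0 tilt 0.12 deg F [-0.7 -0.9  8.1] w 49.6mm q7 -1.22 q1 0.36
0.0187
```

View pics/w3.png

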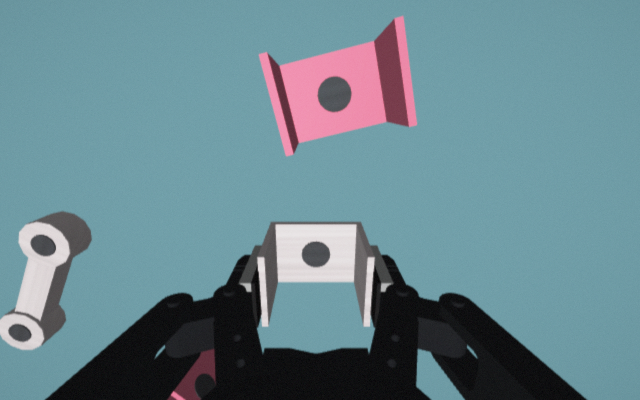

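Gripped: opening 49.6 mm and the bracket is square in the jaws. Lifting and carrying it to tray_c.

```bash
python3 -m pendant '[{"rotation":[0,0,0],"travel":[0,0,3],"fingers":200},{"rotation":[0,0,0],"travel":[0,0,7],"fingers":200},{"rotation":[0,0,0.05],"travel":[1,2,9],"fingers":200},{"rotation":[0,0,0.12],"travel":[5,5,9],"fingers":200},{"rotation":[0,0,0.2],"travel":[9,7.5,9],"fingers":200},{"rotation":[0,0,0.234],"travel":[13,10,9],"fingers":200},{"rotation":[0,0,0.234],"travel":[17,12,9],"fingers":200},{"rotation":[0,0,0.234],"travel":[20,13.6,9],"fingers":200}]'; python3 -m pendant '[{"rotation":[0,0,0],"travel":[0,0,0],"fingers":200},{"rotation":[0,0,0],"travel":[0,0,0],"fingers":200},{"rotation":[0,0,0],"travel":[0,0,0],"fingers":200}]';python3 st.py 0.6613 -0.0994 0.013 -84.6; python3 wr.py wrist pics/w4.png
```

```text
time_s: 3.7
ee_pos: [0.6429, -0.0964, 0.0981]
orientation: [-3.052, 1.569, 0.186]
ft_force: [0.0, -1.2, -0.5]
width: 0.0496
time_s: 4.0
ee_pos: [0.639, -0.0995, 0.0973]
orientation: [0.432, 1.57, -2.616]
ft_force: [-0.6, -0.1, 0.0]
width: 0.0498
t 4.00 tcp_cm [63.9  -9.95  9.73] jaw_yaw -84.6 tilt 0.06 deg F [-0.6 -0.1  0. ] w 49.8mm q7 -1.34 q1 0.02
-> travel cm [ 2.23  0.01 -8.43] turn deg 0.0 rz 0.000 tilt fix rotvec [ 0.0005 -0.0009  0.    ]
```

View pics/w4.png

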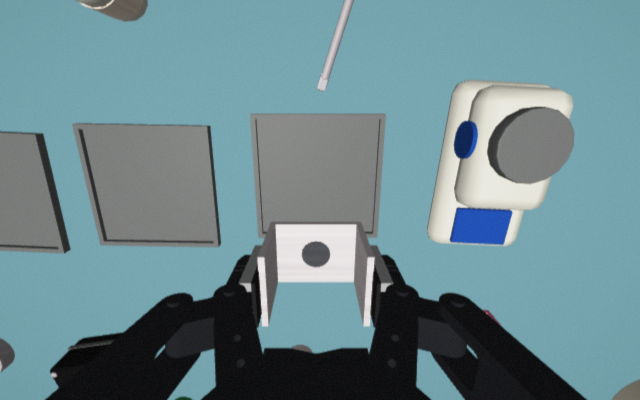

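The bracket is still held and square. Tray_c is straight ahead with its centre near (318,172), and the foot is to the right. Moving over the tray and lowering.

```bash
python3 -m pendant '[{"rotation":[0,0,0],"travel":[2.2,0,0],"fingers":200},{"rotation":[0,0,0],"travel":[2.2,0,-3],"fingers":200},{"rotation":[0,0,0],"travel":[2.2,0,-6],"fingers":200},{"rotation":[0,0,0],"travel":[2.2,0,-8],"fingers":200},{"rotation":[0,0,0],"travel":[2.2,0,-8.4],"fingers":200},{"rotation":[0,0,0],"travel":[2.2,0,-8.4],"fingers":200},{"rotation":[0,0,0],"travel":[2.2,0,-8.4],"fingers":200}]';python3 st.py 0.6613 -0.0994 0.011 -84.6; python3 wr.py wrist pics/w5.png
```

```text
time_s: 4.75
ee_pos: [0.6622, -0.0995, 0.0137]
orientation: [2.563, 1.57, -0.485]
ft_force: [-0.0, 0.2, 0.2]
width: 0.0497
t 4.75 tcp_cm [66.22 -9.95  1.37] jaw_yaw -84.6 tilt 0.03 deg F [-0.   0.2  0.2] w 49.7mm q7 -1.34 q1 0.03
-> travel cm [-0.09  0.01 -0.27] turn deg 0.0 rz 0.000 tilt fix rotvec [0.0003 0.0005 0.    ]
```

View pics/w5.png

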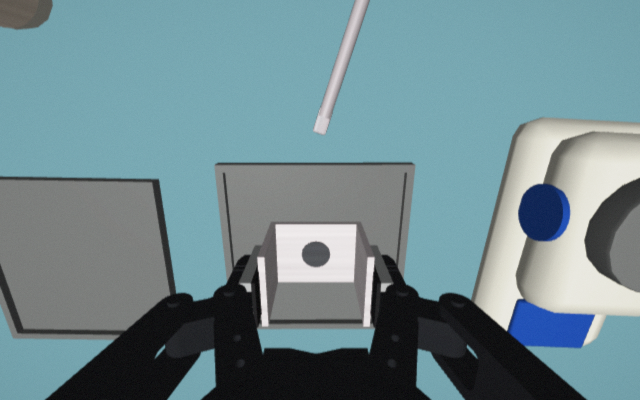

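```bash
python3 -m pendant '[{"rotation":[0,0,0],"travel":[-0.05,0,-0.15],"fingers":200},{"rotation":[0,0,0],"travel":[-0.05,0,-0.25],"fingers":200},{"rotation":[0,0,0],"travel":[-0.05,0,-0.25],"fingers":200}]'; python3 -m pendant '[{"rotation":[0,0,0],"travel":[0,0,0],"fingers":80},{"rotation":[0,0,0],"travel":[0,0,0],"fingers":75},{"rotation":[0,0,0],"travel":[0,0,0],"fingers":75},{"rotation":[0,0,0],"travel":[0,0,0],"fingers":75}]';python3 st.py; python3 wr.py wrist pics/w6.png
```

```text
time_s: 5.1
ee_pos: [0.662, -0.0989, 0.0114]
orientation: [2.84, 1.57, -0.207]
ft_force: [-1.7, -0.1, 6.4]
width: 0.0497
time_s: 5.5
ee_pos: [0.6617, -0.0986, 0.0103]
orientation: [-0.312, 1.571, 2.925]
ft_force: [0.1, 0.3, -0.0]
width: 0.0602
t 5.50 tcp_cm [66.17 -9.86  1.03] jaw_yaw -84.6 tilt 0.01 deg F [ 0.1  0.3 -0. ] w 60.2mm q7 -1.34 q1 0.03
```

View pics/w6.png

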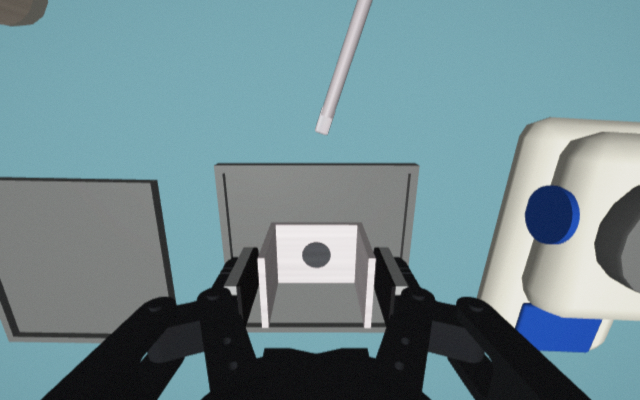

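Released, and the bracket stands in the tray. Now the servo.

```bash
python3 -m pendant '[{"rotation":[0,0,0],"travel":[0,0,3],"fingers":75},{"rotation":[0,0,0],"travel":[0,0,7],"fingers":75},{"rotation":[0,0,0.13],"travel":[-1,1,11],"fingers":40},{"rotation":[0,0,0.27],"travel":[-4,4,11],"fingers":0},{"rotation":[0,0,0.41],"travel":[-7,7,11],"fingers":0},{"rotation":[0,0,0.55],"travel":[-10,10,11],"fingers":0},{"rotation":[0,0,0.69],"travel":[-13,12,11],"fingers":0},{"rotation":[0,0,0.83],"travel":[-16,15,11],"fingers":0}]'; python3 -m pendant '[{"rotation":[0,0,0.14],"travel":[-2,2,0],"fingers":0},{"rotation":[0,0,0.28],"travel":[-4,4,0],"fingers":0},{"rotation":[0,0,0.42],"travel":[-4,4,0],"fingers":0},{"rotation":[0,0,0.56],"travel":[-4,4,0],"fingers":0},{"rotation":[0,0,0.7],"travel":[-4,4,0],"fingers":0},{"rotation":[0,0,0.84],"travel":[-4,4,0],"fingers":0},{"rotation":[0,0,0.91],"travel":[-4,4,0],"fingers":0},{"rotation":[0,0,0.91],"travel":[-4,4,0],"fingers":0}]';  python3 -m pendant '[{"rotation":[0,0,0],"travel":[0,0,0],"fingers":0},{"rotation":[0,0,0],"travel":[0,0,0],"fingers":0}]';python3 st.py 0.460 0.0902 0.07 15.3; python3 wr.py wrist pics/w7.png; python3 wr.py top pics/t7.png
```

```text
time_s: 6.35
ee_pos: [0.5005, 0.0513, 0.1206]
orientation: [1.446, 1.57, -0.767]
ft_force: [0.1, 1.0, 0.7]
width: 0.0854
time_s: 7.15
ee_pos: [0.4618, 0.0911, 0.1204]
orientation: [2.797, 1.571, 1.491]
ft_force: [0.3, -0.2, -0.5]
width: 0.0855
time_s: 7.35
ee_pos: [0.4618, 0.0913, 0.1204]
orientation: [0.435, 1.571, -0.874]
ft_force: [-0.2, 0.8, 0.1]
width: 0.0852
t 7.35 tcp_cm [46.18  9.13 12.04] jaw_yaw 15.0 tilt 0.01 deg F [-0.2  0.8  0.1] w 85.2mm q7 -0.50 q1 -0.04
-> travel cm [-0.18 -0.11 -5.04] turn deg 0.3 rz 0.005 tilt fix rotvec [0.0001 0.0001 0.    ]
```

View pics/w7.png

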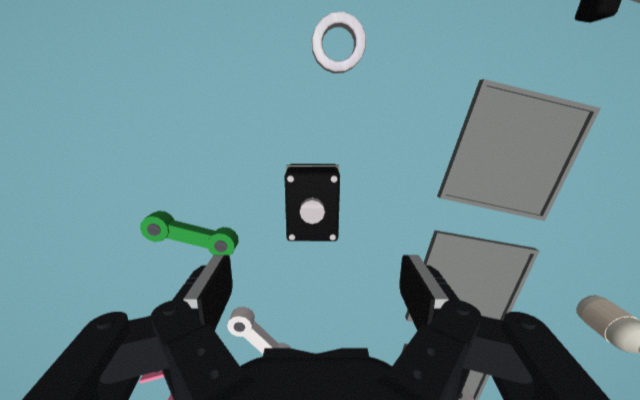

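View pics/t7.png

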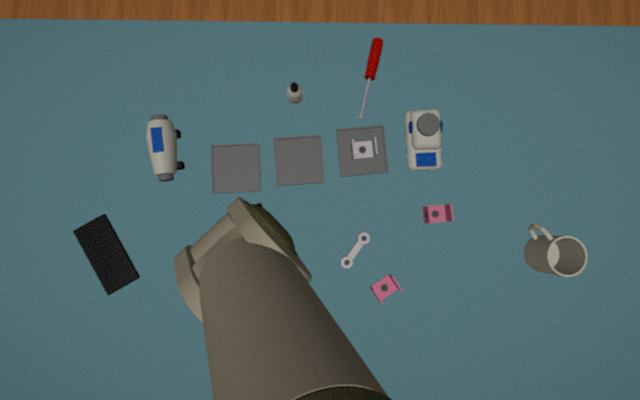

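```bash
python3 - <<'E'
from fit import *
T=cam('top'); print(plane([(305.5,277.5),(305,309)],.016,T)[:,:2])
W=cam('wrist'); im=cv2.imread('pics/w7.png')
# servo via wrist camera: boss top + fit of top corners
print('boss',plane([(312,211)],.048,W)[0,:2]); print('screws',plane([(290.5,179),(334,179),(332.5,237.5),(291,238)],.040,W)[:,:2])
x,f,m=fit('servo',im,W,(265,140,95,120),(0.46,0.09,-1.30)); print(x,np.degrees(x[2]),f)
x,f,m=fit('bearing',im,W,(295,2,90,90),(0.447,0.216,0)); print(x,f)
print('bracket'); it=cv2.imread('pics/t7.png'); 
u=plane([(363,149.5)],.007,T); print(u)
E
```

```text
[[0.38969715 0.02311499]
 [0.32494626 0.02421503]]
boss [0.45813492 0.09039698]
screws [[0.43568961 0.10896225]
 [0.46860878 0.11781971]
 [0.48142979 0.06914657]
 [0.44799208 0.05967625]]
[ 0.45821051  0.08948149 -1.30894998] -74.99730940827688 0.05172492100727817
[0.44528672 0.21560169 0.07922779] 0.02639684282925123
bracket
[[ 0.6615728  -0.10127334  0.007     ]]
```

The servo is square between the jaws at about (312,205). The wrist fit puts it at (0.458, 0.090), matching the top and scene cameras to within 2 mm. The green link is clear of the fingers.

```bash
python3 -m pendant '[{"rotation":[0,0,0],"travel":[-0.3,-0.1,0],"fingers":0},{"rotation":[0,0,0],"travel":[-0.3,-0.1,-4],"fingers":0},{"rotation":[0,0,0],"travel":[-0.3,-0.1,-8],"fingers":0},{"rotation":[0,0,0],"travel":[-0.3,-0.1,-11],"fingers":0},{"rotation":[0,0,0],"travel":[-0.3,-0.1,-11.3],"fingers":0},{"rotation":[0,0,0],"travel":[-0.3,-0.1,-11.3],"fingers":0}]' 45; python3 -m pendant '[{"rotation":[0,0,0],"travel":[0,0,0],"fingers":80},{"rotation":[0,0,0],"travel":[0,0,0],"fingers":140},{"rotation":[0,0,0],"travel":[0,0,0],"fingers":220},{"rotation":[0,0,0],"travel":[0,0,0],"fingers":220},{"rotation":[0,0,0],"travel":[0,0,0],"fingers":220}]';python3 st.py; python3 wr.py wrist pics/w8.png
```

```text
time_s: 8.05
ee_pos: [0.4581, 0.0905, 0.0072]
orientation: [-1.256, 1.569, -2.562]
ft_force: [-0.0, -0.7, 0.1]
width: 0.0854
time_s: 8.55
ee_pos: [0.4594, 0.0902, 0.0087]
orientation: [1.522, 1.569, 0.215]
ft_force: [-0.8, -0.8, 10.4]
width: 0.043
t 8.55 tcp_cm [45.94  9.02  0.87] jaw_yaw 15.1 tilt 0.13 deg F [-0.8 -0.8 10.4] w 43.0mm q7 -0.68 q1 -0.23
```

View pics/w8.png

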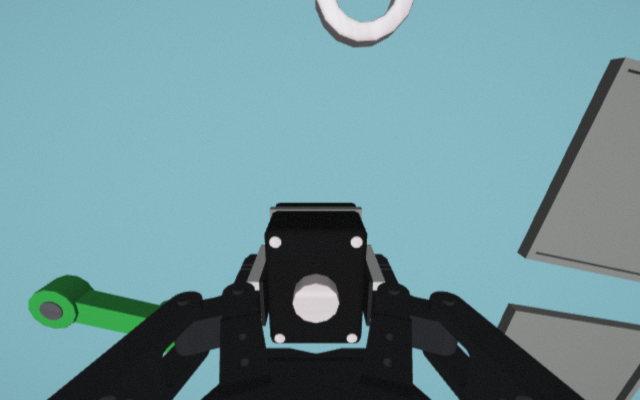

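Servo gripped, with the boss visible at (316,298) and still level. Carrying it to tray_b.

```bash
python3 -m pendant '[{"rotation":[0,0,0],"travel":[0,0,2],"fingers":220},{"rotation":[0,0,0],"travel":[0,0,5],"fingers":220},{"rotation":[0,0,0],"travel":[1,0,7],"fingers":220},{"rotation":[0,0,-0.1],"travel":[4,-1.5,7],"fingers":220},{"rotation":[0,0,-0.187],"travel":[8,-3,7],"fingers":220},{"rotation":[0,0,-0.187],"travel":[12,-4.5,7],"fingers":220},{"rotation":[0,0,-0.187],"travel":[15,-5.3,7],"fingers":220},{"rotation":[0,0,-0.187],"travel":[16,-5.3,7],"fingers":220}]'; python3 -m pendant '[{"rotation":[0,0,0],"travel":[0,0,0],"fingers":220},{"rotation":[0,0,0],"travel":[0,0,0],"fingers":220}]';python3 st.py 0.6402 0.0375 0.0137 4.4; python3 wr.py wrist pics/w9.png
```

```text
time_s: 9.4
ee_pos: [0.622, 0.0347, 0.0781]
orientation: [1.41, 1.568, -0.088]
ft_force: [-0.5, -0.1, -1.6]
width: 0.0435
time_s: 9.6
ee_pos: [0.6173, 0.0376, 0.0775]
orientation: [-1.661, 1.569, 3.129]
ft_force: [-0.1, 0.1, -1.6]
width: 0.0434
t 9.60 tcp_cm [61.73  3.76  7.75] jaw_yaw 4.4 tilt 0.08 deg F [-0.1  0.1 -1.6] w 43.4mm q7 -0.49 q1 0.09
-> travel cm [ 2.29 -0.01 -6.38] turn deg -0.0 rz -0.001 tilt fix rotvec [-0.     -0.0013 -0.    ]
```

View pics/w9.png

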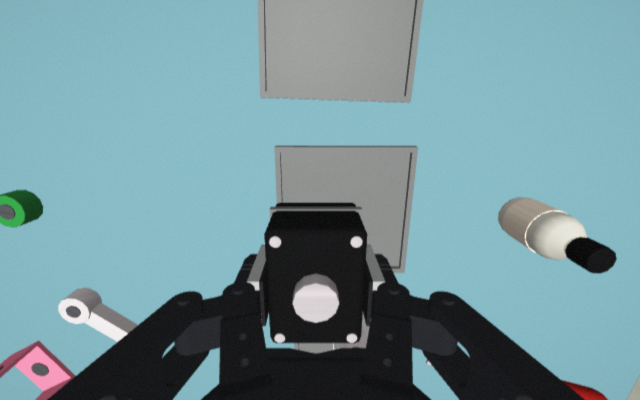

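```bash
python3 -m pendant '[{"rotation":[0,0,0],"travel":[2.3,0,0],"fingers":220},{"rotation":[0,0,0],"travel":[2.3,0,-3],"fingers":220},{"rotation":[0,0,0],"travel":[2.3,0,-5.5],"fingers":220},{"rotation":[0,0,0],"travel":[2.3,0,-6.3],"fingers":220},{"rotation":[0,0,0],"travel":[2.3,0,-6.3],"fingers":220},{"rotation":[0,0,0],"travel":[2.3,0,-6.3],"fingers":220}]';python3 st.py 0.6402 0.0375 0.0117 4.4; python3 wr.py wrist pics/w10.png; python3 wr.py scene pics/s10.png; python3 -c "
from h import *
crop(cv2.imread('pics/s10.png'),260,140,200,150,4,'pics/s10c.png')"
```

```text
time_s: 10.25
ee_pos: [0.6417, 0.0378, 0.0153]
orientation: [1.698, 1.57, 0.205]
ft_force: [0.2, -0.6, -2.1]
width: 0.0436
t 10.25 tcp_cm [64.17  3.78  1.53] jaw_yaw 4.5 tilt 0.03 deg F [ 0.2 -0.6 -2.1] w 43.6mm q7 -0.52 q1 0.06
-> travel cm [-0.15 -0.03 -0.36] turn deg -0.1 rz -0.001 tilt fix rotvec [-0.0001  0.0005  0.    ]
```

View pics/w10.png

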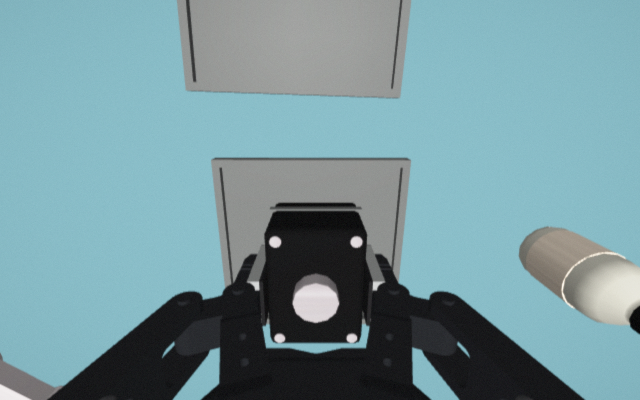

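View pics/s10c.png

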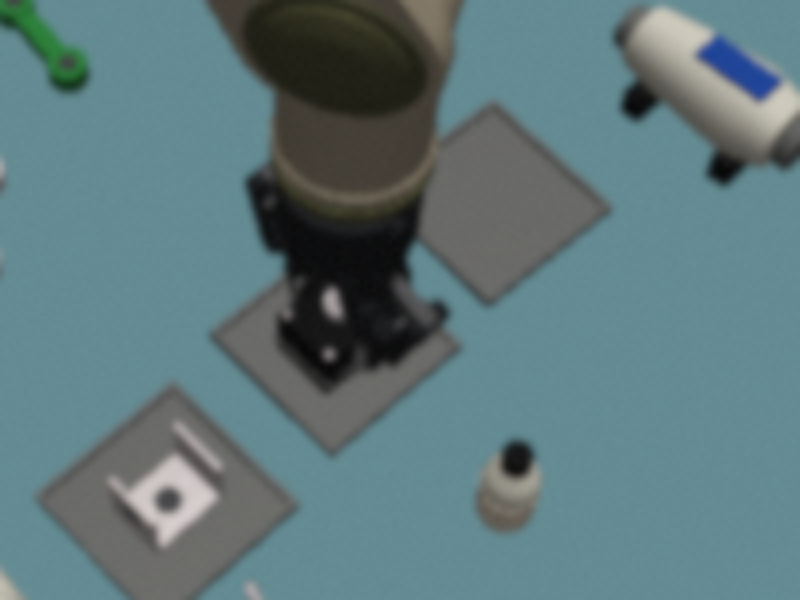

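```bash
python3 -m pendant '[{"rotation":[0,0,0],"travel":[-0.1,0,-0.2],"fingers":220},{"rotation":[0,0,0],"travel":[-0.1,0,-0.35],"fingers":220},{"rotation":[0,0,0],"travel":[-0.1,0,-0.38],"fingers":220}]'; python3 -m pendant '[{"rotation":[0,0,0],"travel":[0,0,0],"fingers":110},{"rotation":[0,0,0],"travel":[0,0,0],"fingers":90},{"rotation":[0,0,0],"travel":[0,0,0],"fingers":85},{"rotation":[0,0,0],"travel":[0,0,0],"fingers":85}]';python3 st.py;python3 -m pendant '[{"rotation":[0,0,0],"travel":[0,0,3],"fingers":85},{"rotation":[0,0,0],"travel":[0,0,7],"fingers":85},{"rotation":[0,0,0],"travel":[0,0,10],"fingers":85},{"rotation":[0,0,0],"travel":[-4,0,12],"fingers":85},{"rotation":[0,0,0],"travel":[-8,-1,12],"fingers":85},{"rotation":[0,0,0],"travel":[-12,-4,12],"fingers":85},{"rotation":[0,0,0],"travel":[-12,-4,12],"fingers":85},{"rotation":[0,0,0],"travel":[-12,-4,12],"fingers":85}]'; python3 st.py 0.4463 -0.0815 0.06 54.1; python3 wr.py wrist pics/w11.png
```

```text
time_s: 10.65
ee_pos: [0.6409, 0.0372, 0.0118]
orientation: [1.021, 1.57, -0.473]
ft_force: [-2.7, -0.9, 13.3]
width: 0.0434
time_s: 11.05
ee_pos: [0.6408, 0.0373, 0.0105]
orientation: [-1.076, 1.571, -2.569]
ft_force: [0.4, 0.3, 0.5]
width: 0.057
t 11.05 tcp_cm [64.08  3.73  1.05] jaw_yaw 4.4 tilt 0.00 deg F [0.4 0.3 0.5] w 57.0mm q7 -0.52 q1 0.05
time_s: 11.85
ee_pos: [0.5203, -0.0036, 0.131]
orientation: [0.268, 1.57, -1.227]
ft_force: [1.6, 1.2, 0.8]
width: 0.0568
t 11.85 tcp_cm [52.03 -0.36 13.1 ] jaw_yaw 4.3 tilt 0.04 deg F [1.6 1.2 0.8] w 56.8mm q7 -0.45 q1 0.19
-> travel cm [-7.4  -7.79 -7.1 ] turn deg 49.8 rz 0.869 tilt fix rotvec [0.0006 0.0002 0.    ]
```

View pics/w11.png

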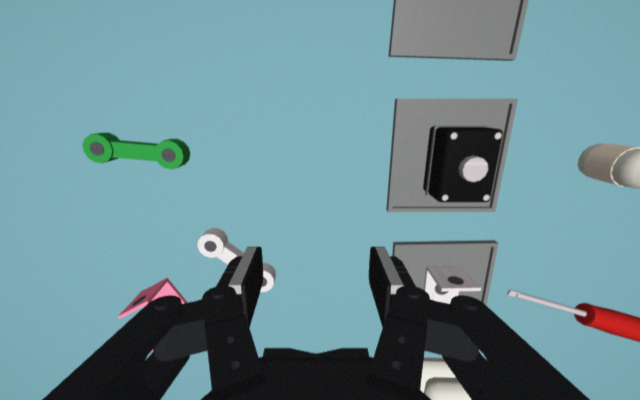

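The servo now stands in tray_b, boss up at (474,168). Next is the link. I'm keeping the jaws at about 40 mm to stay clear of the pink bracket.

```bash
python3 -m pendant '[{"rotation":[0,0,0.14],"travel":[-2,-2,-1],"fingers":135},{"rotation":[0,0,0.28],"travel":[-4,-4,-2],"fingers":135},{"rotation":[0,0,0.42],"travel":[-6,-6,-3],"fingers":135},{"rotation":[0,0,0.56],"travel":[-7.4,-7.8,-4],"fingers":135},{"rotation":[0,0,0.7],"travel":[-7.4,-7.8,-5],"fingers":135},{"rotation":[0,0,0.82],"travel":[-7.4,-7.8,-5],"fingers":135},{"rotation":[0,0,0.869],"travel":[-7.4,-7.8,-5],"fingers":135},{"rotation":[0,0,0.869],"travel":[-7.4,-7.8,-5],"fingers":135}]'; python3 -m pendant '[{"rotation":[0,0,0],"travel":[0,0,0],"fingers":135},{"rotation":[0,0,0],"travel":[0,0,0],"fingers":135}]';python3 st.py 0.4463 -0.0815 0.003 54.1; python3 wr.py wrist pics/w12.png
```

```text
time_s: 12.7
ee_pos: [0.4481, -0.0801, 0.0802]
orientation: [1.581, 1.57, 0.957]
ft_force: [-0.1, -0.0, 0.7]
width: 0.04
time_s: 12.9
ee_pos: [0.4473, -0.0804, 0.0806]
orientation: [0.95, 1.57, 0.324]
ft_force: [0.3, 0.5, 1.3]
width: 0.04
t 12.90 tcp_cm [44.73 -8.04  8.06] jaw_yaw 54.1 tilt 0.03 deg F [0.3 0.5 1.3] w 40.0mm q7 0.18 q1 0.43
-> travel cm [-0.1  -0.11 -7.76] turn deg -0.0 rz -0.001 tilt fix rotvec [-0.0002  0.0005  0.    ]
```

View pics/w12.png

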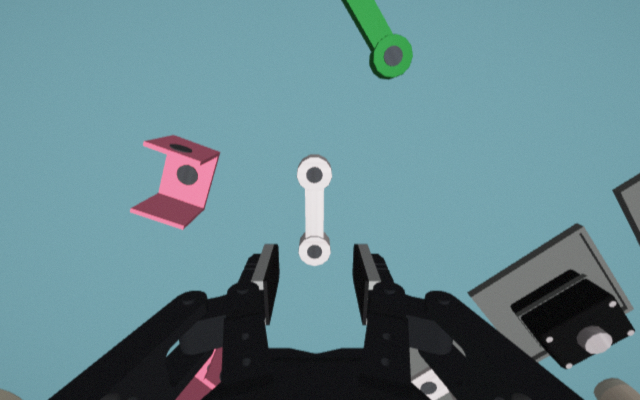

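```bash
python3 - <<'E'
from h import *
W=cam('wrist'); a=plane([(314,174),(314.3,251)],.016,W)[:,:2]; print(a,a.mean(0),np.linalg.norm(a[0]-a[1]),np.degrees(np.arctan2(*(a[0]-a[1])[::-1])))
E
python3 -m pendant '[{"rotation":[0,0,0],"travel":[-0.1,-0.1,0],"fingers":135},{"rotation":[0,0,0],"travel":[-0.1,-0.1,-2],"fingers":135},{"rotation":[0,0,0],"travel":[-0.1,-0.1,-5],"fingers":135},{"rotation":[0,0,0],"travel":[-0.1,-0.1,-5],"fingers":135},{"rotation":[0,0,0],"travel":[-0.1,-0.1,-5],"fingers":135}]' ;python3 st.py; python3 wr.py wrist pics/w13.png
```

```text
[[ 0.41993475 -0.06333123]
 [ 0.47043458 -0.09964711]] [ 0.44518466 -0.08148917] 0.062201893459349865 144.27900209085416
time_s: 13.45
ee_pos: [0.4454, -0.0813, 0.0307]
orientation: [-2.171, 1.569, -2.794]
ft_force: [0.8, 0.5, 0.5]
width: 0.0403
t 13.45 tcp_cm [44.54 -8.13  3.07] jaw_yaw 54.3 tilt 0.09 deg F [0.8 0.5 0.5] w 40.3mm q7 0.02 q1 0.31
```

View pics/w13.png

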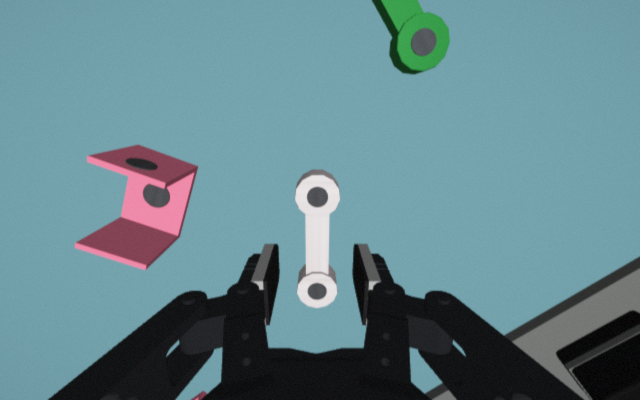

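The link lies along the image vertical, midway between the pads. Its eyes at 62 mm spacing match the model. Descending and gripping.

```bash
python3 -m pendant '[{"rotation":[0,0,0],"travel":[0,0,-1.5],"fingers":135},{"rotation":[0,0,0],"travel":[0,0,-2.6],"fingers":135},{"rotation":[0,0,0],"travel":[0,0,-2.6],"fingers":135},{"rotation":[0,0,0],"travel":[0,0,-2.6],"fingers":180},{"rotation":[0,0,0],"travel":[0,0,-2.6],"fingers":215},{"rotation":[0,0,0],"travel":[0,0,-2.6],"fingers":255},{"rotation":[0,0,0],"travel":[0,0,-2.6],"fingers":255},{"rotation":[0,0,0],"travel":[0,0,-2.6],"fingers":255}]' 30;python3 st.py; python3 wr.py wrist pics/w14.png
```

```text
time_s: 14.3
ee_pos: [0.4462, -0.0818, 0.0056]
orientation: [0.599, 1.569, -0.026]
ft_force: [-0.1, -0.4, 6.9]
width: 0.0129
t 14.30 tcp_cm [44.62 -8.18  0.56] jaw_yaw 54.2 tilt 0.10 deg F [-0.1 -0.4  6.9] w 12.9mm q7 -0.10 q1 0.22
```

View pics/w14.png

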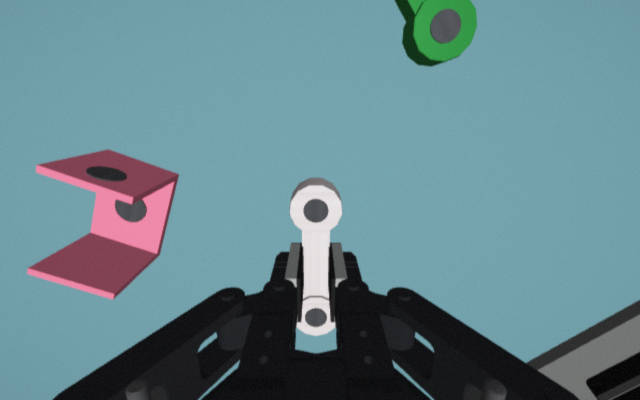

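```bash
python3 -m pendant '[{"rotation":[0,0,0],"travel":[0,0,3],"fingers":255},{"rotation":[0,0,0],"travel":[0,0,7],"fingers":255},{"rotation":[0,0,-0.12],"travel":[1,2,10],"fingers":255},{"rotation":[0,0,-0.26],"travel":[4,5,10],"fingers":255},{"rotation":[0,0,-0.4],"travel":[6,9,10],"fingers":255},{"rotation":[0,0,-0.54],"travel":[8,13,10],"fingers":255},{"rotation":[0,0,-0.68],"travel":[10,17,10],"fingers":255},{"rotation":[0,0,-0.8],"travel":[12,20,10],"fingers":255}]'; python3 -m pendant '[{"rotation":[0,0,-0.067],"travel":[2,2.5,0],"fingers":255},{"rotation":[0,0,-0.067],"travel":[3,5,0],"fingers":255},{"rotation":[0,0,-0.067],"travel":[3,5,0],"fingers":255},{"rotation":[0,0,-0.067],"travel":[3,5,0],"fingers":255}]';python3 st.py 0.623 0.1725 0.0106 4.5; python3 wr.py wrist pics/w15.png
```

```text
time_s: 15.15
ee_pos: [0.5661, 0.1213, 0.1057]
orientation: [2.869, 1.569, 1.44]
ft_force: [0.3, 0.4, -1.1]
width: 0.0131
time_s: 15.55
ee_pos: [0.5952, 0.1684, 0.105]
orientation: [-1.911, 1.57, 2.882]
ft_force: [0.8, -0.7, -0.9]
width: 0.0131
t 15.55 tcp_cm [59.52 16.84 10.5 ] jaw_yaw 4.6 tilt 0.05 deg F [ 0.8 -0.7 -0.9] w 13.1mm q7 -0.69 q1 -0.10
-> travel cm [ 2.78  0.41 -9.44] turn deg -0.1 rz -0.001 tilt fix rotvec [-0.0002 -0.0008 -0.    ]
```

View pics/w15.png

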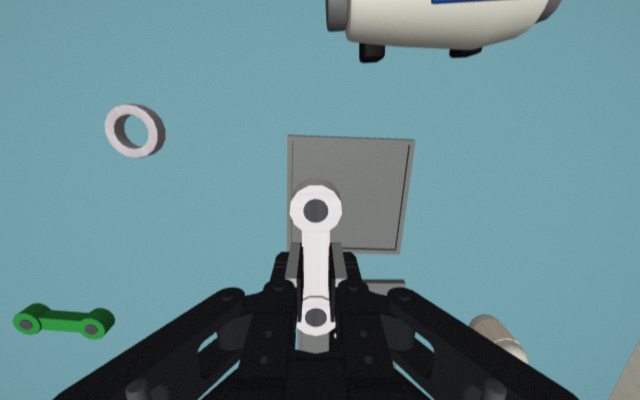

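```bash
python3 -m pendant '[{"rotation":[0,0,0],"travel":[2.8,0.4,0],"fingers":255},{"rotation":[0,0,0],"travel":[2.8,0.4,-3],"fingers":255},{"rotation":[0,0,0],"travel":[2.8,0.4,-6],"fingers":255},{"rotation":[0,0,0],"travel":[2.8,0.4,-8.5],"fingers":255},{"rotation":[0,0,0],"travel":[2.8,0.4,-9.4],"fingers":255},{"rotation":[0,0,0],"travel":[2.8,0.4,-9.4],"fingers":255},{"rotation":[0,0,0],"travel":[2.8,0.4,-9.4],"fingers":255}]';python3 st.py 0.623 0.1725 0.0086 4.5; python3 wr.py wrist pics/w16.png
```

```text
time_s: 16.3
ee_pos: [0.624, 0.1717, 0.0114]
orientation: [1.662, 1.57, 0.17]
ft_force: [0.5, 0.0, -0.0]
width: 0.013
t 16.30 tcp_cm [62.4  17.17  1.14] jaw_yaw 4.5 tilt 0.02 deg F [ 0.5  0.  -0. ] w 13.0mm q7 -0.73 q1 -0.15
-> travel cm [-0.1   0.08 -0.28] turn deg 0.0 rz 0.000 tilt fix rotvec [-0.0001  0.0004  0.    ]
```

View pics/w16.png

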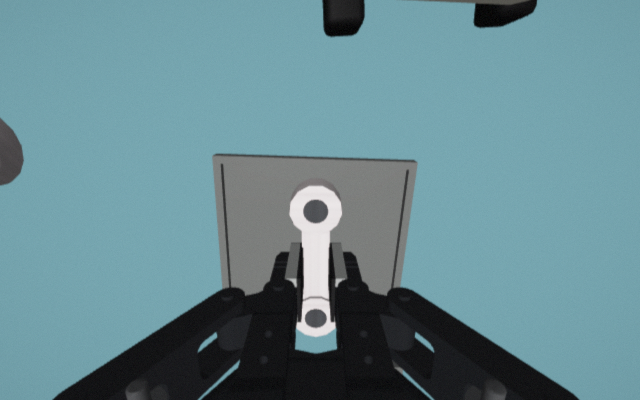

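```bash
python3 -m pendant '[{"rotation":[0,0,0],"travel":[-0.05,0.05,-0.15],"fingers":255},{"rotation":[0,0,0],"travel":[-0.05,0.05,-0.28],"fingers":255},{"rotation":[0,0,0],"travel":[-0.05,0.05,-0.28],"fingers":255}]'; python3 -m pendant '[{"rotation":[0,0,0],"travel":[0,0,0],"fingers":190},{"rotation":[0,0,0],"travel":[0,0,0],"fingers":150},{"rotation":[0,0,0],"travel":[0,0,0],"fingers":150},{"rotation":[0,0,0],"travel":[0,0,0],"fingers":150}]';python3 st.py;python3 -m pendant '[{"rotation":[0,0,0],"travel":[0,0,3],"fingers":150},{"rotation":[0,0,0],"travel":[0,0,7],"fingers":130},{"rotation":[0,0,0],"travel":[-3,0,10],"fingers":90},{"rotation":[0,0,0],"travel":[-7,2,10],"fingers":60},{"rotation":[0,0,0],"travel":[-11,3,10],"fingers":60},{"rotation":[0,0,0],"travel":[-15,4.3,10],"fingers":60},{"rotation":[0,0,0],"travel":[-17.5,4.3,10],"fingers":60},{"rotation":[0,0,0],"travel":[-17.5,4.3,10],"fingers":60}]'; python3 -m pendant '[{"rotation":[0,0,0],"travel":[0,0,0],"fingers":60},{"rotation":[0,0,0],"travel":[0,0,0],"fingers":60}]';python3 st.py 0.447 0.2163 0.05 4.5; python3 wr.py wrist pics/w17.png; python3 wr.py top pics/t17.png
```

```text
time_s: 16.65
ee_pos: [0.6234, 0.1728, 0.0082]
orientation: [1.596, 1.57, 0.104]
ft_force: [-0.0, -0.7, 0.6]
width: 0.0126
time_s: 17.05
ee_pos: [0.6232, 0.1729, 0.0078]
orientation: [-0.789, 1.571, -2.281]
ft_force: [-0.4, -0.2, -0.2]
width: 0.0352
t 17.05 tcp_cm [62.32 17.29  0.78] jaw_yaw 4.5 tilt 0.00 deg F [-0.4 -0.2 -0.2] w 35.2mm q7 -0.74 q1 -0.15
time_s: 17.85
ee_pos: [0.4446, 0.216, 0.1081]
orientation: [-1.044, 1.569, -2.532]
ft_force: [0.3, 0.5, 1.3]
width: 0.0649
time_s: 18.05
ee_pos: [0.4494, 0.2159, 0.1079]
orientation: [1.848, 1.57, 0.355]
ft_force: [-0.4, 0.2, 0.1]
width: 0.0653
t 18.05 tcp_cm [44.94 21.59 10.79] jaw_yaw 4.5 tilt 0.06 deg F [-0.4  0.2  0.1] w 65.3mm q7 -0.93 q1 -0.30
-> travel cm [-0.24  0.04 -5.79] turn deg 0.0 rz 0.000 tilt fix rotvec [-0.0003  0.0009  0.    ]
```

View pics/w17.png

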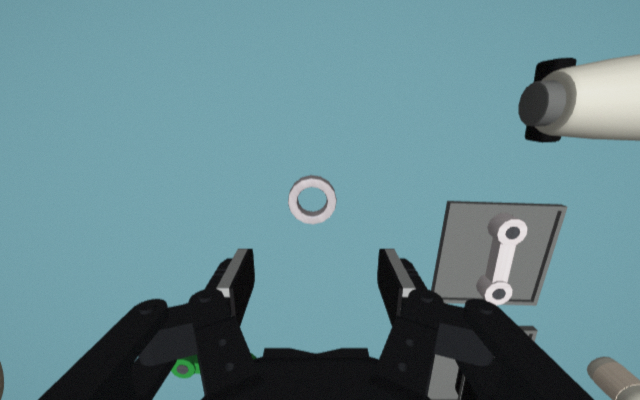

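View pics/t17.png

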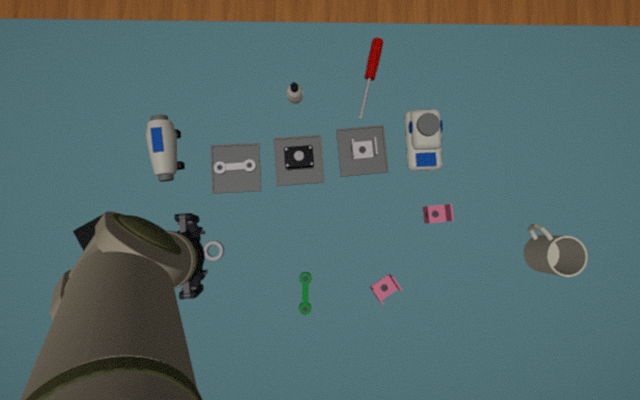

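Link flat in tray_a, servo in tray_b and bracket in tray_c all look centred. Next I'll measure the bearing and boss accurately.

```bash
python3 - <<'E'
from fit import *
W=cam('wrist'); im=cv2.imread('pics/w17.png'); x,f,m=fit('bearing',im,W,(268,155,90,90),(0.447,0.216,0)); print('bearing wrist',x,f)
T=cam('top'); it=cv2.imread('pics/t17.png')
x,f,m=fit('servo',it,T,(278,138,42,38),(0.641,0.037,-1.49),z=.003); print('servo top',x,np.degrees(x[2]),f)
x,f,m=fit('link',it,T,(211,148,46,36),(0.623,0.1725,1.65),z=.003,thr=12); print('link top',x,np.degrees(x[2]),f)
x,f,m=fit('bracket',it,T,(346,133,37,34),(0.661,-0.1,1.66),z=.003,thr=12); print('bracket top',x,np.degrees(x[2]),f)
crop(it,270,130,60,60,10,'pics/t17c.png')
E
```

```text
bearing wrist [0.44524057 0.21594659 0.04998176] 0.025740096498548384
servo top [ 0.64137358  0.03723458 -1.50501366] -86.23093067577157 0.10186693652838953
link top [0.6251641  0.17457791 1.64916288] 94.4900726707347 0.06728421645544638
bracket top [ 0.66256467 -0.09982573  1.56169543] 89.47855725537103 0.31672798138457614
```

View pics/t17c.png

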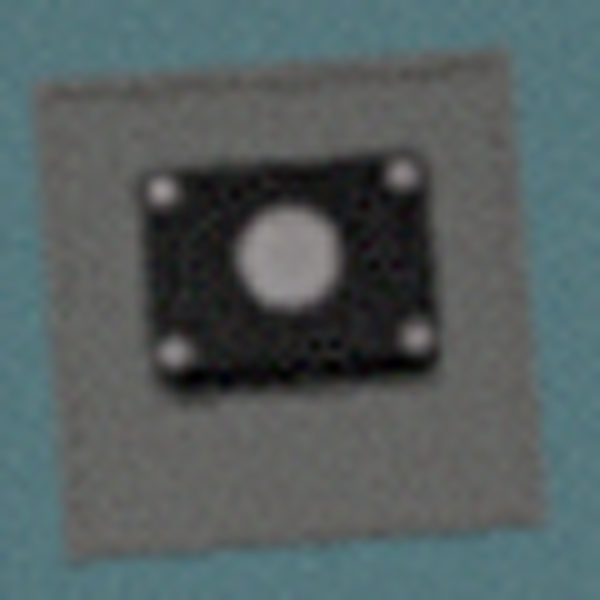

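```bash
python3 - <<'E'
from h import *
T=cam('top'); print('boss top cam',plane([(298.55,155.25)],.051,T))
E
python3 -m pendant '[{"rotation":[0,0,0],"travel":[-0.3,0,-2],"fingers":60},{"rotation":[0,0,0],"travel":[-0.3,0,-5],"fingers":60},{"rotation":[0,0,0],"travel":[-0.3,0,-8],"fingers":60},{"rotation":[0,0,0],"travel":[-0.3,0,-9.5],"fingers":60},{"rotation":[0,0,0],"travel":[-0.3,0,-9.5],"fingers":60},{"rotation":[0,0,0],"travel":[-0.3,0,-9.5],"fingers":60}]' 25; python3 st.py 0.4465 0.216 0.003 4.5; python3 wr.py wrist pics/w18.png
```

```text
boss top cam [[0.64100752 0.03696406 0.051     ]]
time_s: 18.75
ee_pos: [0.4455, 0.2157, 0.0127]
orientation: [-0.765, 1.57, -2.258]
ft_force: [1.1, -0.5, 0.4]
width: 0.0651
t 18.75 tcp_cm [44.55 21.57  1.27] jaw_yaw 4.5 tilt 0.04 deg F [ 1.1 -0.5  0.4] w 65.1mm q7 -1.06 q1 -0.45
-> travel cm [ 0.1   0.03 -0.97] turn deg -0.0 rz -0.000 tilt fix rotvec [ 0.0005 -0.0004  0.    ]
```

View pics/w18.png

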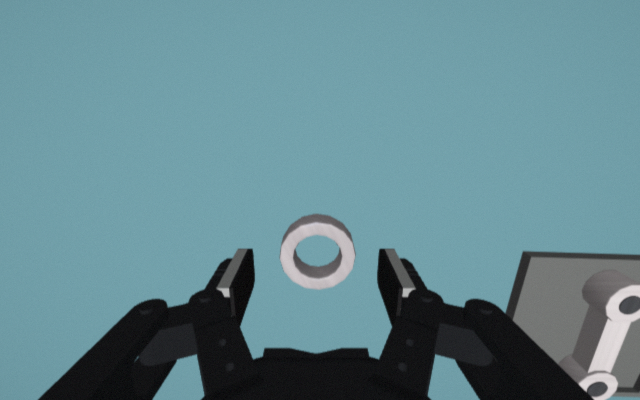

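```bash
python3 - <<'E'
from fit import *
W=cam('wrist'); im=cv2.imread('pics/w18.png'); print(plane([(317.5,255.5)],.014,W))
x,f,m=fit('bearing',im,W,(262,200,112,105),(0.447,0.216,0)); print('bearing wrist',x,f)
E
python3 -m pendant '[{"rotation":[0,0,0],"travel":[0.05,0.03,-0.5],"fingers":60},{"rotation":[0,0,0],"travel":[0.05,0.03,-1],"fingers":60},{"rotation":[0,0,0],"travel":[0.05,0.03,-1],"fingers":90},{"rotation":[0,0,0],"travel":[0.05,0.03,-1],"fingers":110},{"rotation":[0,0,0],"travel":[0.05,0.03,-1],"fingers":125},{"rotation":[0,0,0],"travel":[0.05,0.03,-1],"fingers":220},{"rotation":[0,0,0],"travel":[0.05,0.03,-1],"fingers":220},{"rotation":[0,0,0],"travel":[0.05,0.03,-1],"fingers":220}]' 25; python3 st.py ; python3 wr.py wrist pics/w19.png
```

```text
[[0.44581196 0.2168748  0.014     ]]
bearing wrist [0.44567471 0.21601794 0.07539452] 0.03557028830875991
time_s: 19.6
ee_pos: [0.4459, 0.2162, 0.0033]
orientation: [1.822, 1.57, 0.33]
ft_force: [-1.1, -0.6, 5.7]
width: 0.0407
t 19.60 tcp_cm [44.59 21.62  0.33] jaw_yaw 4.5 tilt 0.03 deg F [-1.1 -0.6  5.7] w 40.7mm q7 -1.07 q1 -0.46
```

View pics/w19.png

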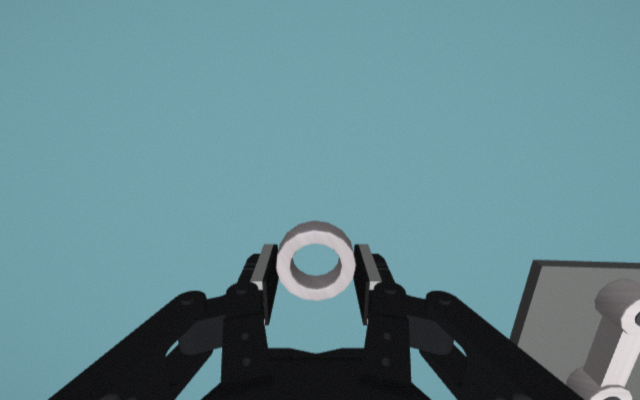

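The bearing is gripped level, centred at about (316,260). Comparing its offset in the tool frame with the boss when that was held (w10).

```bash
python3 - <<'E'
from fit import *
W=cam('wrist'); s=ctrl.state(); im=cv2.imread('pics/w19.png')
g=cv2.cvtColor(im,cv2.COLOR_BGR2GRAY); m=cv2.inRange(im,(150,150,150),(255,255,255)); m[:,:262]=0; m[:,370:]=0; m[:205]=0; m[310:]=0
cn,h=cv2.findContours(m,cv2.RETR_CCOMP,cv2.CHAIN_APPROX_NONE); c=max(cn,key=cv2.contourArea); e=cv2.fitEllipse(c); print(e)
print('bearing centre', plane([e[0]],.014,W)[0]-s['ee_pos'])
# boss in w10: camera is rigid to tool; same relative height: boss top .0393 above TCP
R=Rot.from_euler('xyz',s['orientation']).as_matrix()
for nm,box,dz in(('w10',(285,345,265,330),.051-.0117),('w8',(285,345,265,330),.048-.0087)):
    i2=cv2.imread(f'pics/{nm}.png'); m=cv2.inRange(i2,(120,120,120),(255,255,255)); k=np.zeros_like(m); k[box[2]:box[3],box[0]:box[1]]=255; m&=k
    cn,_=cv2.findContours(m,cv2.RETR_EXTERNAL,cv2.CHAIN_APPROX_NONE); c=max(cn,key=cv2.contourArea); e=cv2.fitEllipse(c); print(nm,e)
    print(nm,'boss offset (in present world axes, same jaw yaw)',plane([e[0]],s['ee_pos'][2]+dz,W)[0]-s['ee_pos'])
E
python3 -m pendant '[{"rotation":[0,0,0],"travel":[0,0,3],"fingers":220},{"rotation":[0,0,0],"travel":[0,0,6],"fingers":220},{"rotation":[0,0,0],"travel":[0,0,10],"fingers":220},{"rotation":[0,0,0],"travel":[0,0,11],"fingers":220},{"rotation":[0,0,0],"travel":[0,0,11],"fingers":220}]'; python3 st.py 0.6409 0.0371 0.075 4.5; python3 wr.py wrist pics/w20.png
```

```text
((315.31884765625, 265.16162109375), (69.2215347290039, 77.5259017944336), 89.94384765625)
bearing centre [-0.00114236  0.00087621  0.01071712]
w10 ((315.2472839355469, 302.091552734375), (39.045475006103516, 45.04253387451172), 90.9200210571289)
w10 boss offset (in present world axes, same jaw yaw) [-0.00112591  0.00022477  0.0393    ]
w8 ((315.4258728027344, 302.3953857421875), (38.7744140625, 45.08470916748047), 90.3873062133789)
w8 boss offset (in present world axes, same jaw yaw) [-1.03937865e-03  7.98275188e-05  3.93000000e-02]
time_s: 20.15
ee_pos: [0.4467, 0.2162, 0.1144]
orientation: [1.947, 1.567, 0.454]
ft_force: [0.0, -0.4, -1.5]
width: 0.0407
t 20.15 tcp_cm [44.67 21.62 11.44] jaw_yaw 4.5 tilt 0.20 deg F [ 0.  -0.4 -1.5] w 40.7mm q7 -0.95 q1 -0.29
-> travel cm [ 19.42 -17.91  -3.94] turn deg 0.0 rz 0.000 tilt fix rotvec [-0.0015  0.0031  0.    ]
```

View pics/w20.png

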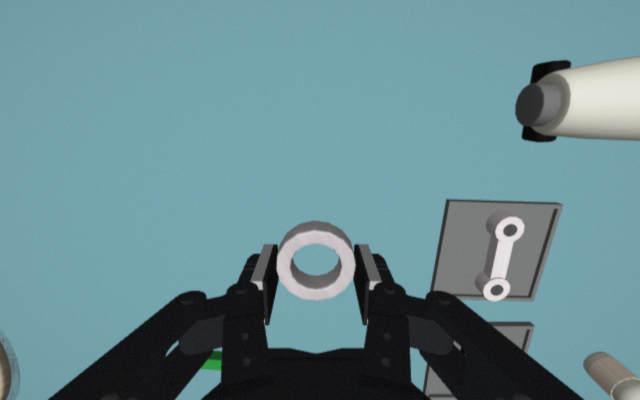

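```bash
python3 -m pendant '[{"rotation":[0,0,0],"travel":[3,-2.5,0],"fingers":220},{"rotation":[0,0,0],"travel":[6,-5.5,0],"fingers":220},{"rotation":[0,0,0],"travel":[9,-8.5,0],"fingers":220},{"rotation":[0,0,0],"travel":[12,-11.5,0],"fingers":220},{"rotation":[0,0,0],"travel":[15,-14.5,0],"fingers":220},{"rotation":[0,0,0],"travel":[17.5,-17,0],"fingers":220},{"rotation":[0,0,0],"travel":[19,-17.9,0],"fingers":220},{"rotation":[0,0,0],"travel":[19.3,-17.9,0],"fingers":220}]';python3 -m pendant '[{"rotation":[0,0,0],"travel":[0,0,-1.5],"fingers":220},{"rotation":[0,0,0],"travel":[0,0,-3],"fingers":220},{"rotation":[0,0,0],"travel":[0,0,-3],"fingers":220},{"rotation":[0,0,0],"travel":[0,0,-3],"fingers":220}]'; python3 st.py 0.6408 0.0368 0.060 4.5; python3 wr.py wrist pics/w21.png
```

```text
time_s: 21.0
ee_pos: [0.6395, 0.0346, 0.1102]
orientation: [-1.14, 1.568, -2.636]
ft_force: [-0.8, -0.3, -0.8]
width: 0.0406
time_s: 21.4
ee_pos: [0.6376, 0.0381, 0.0818]
orientation: [-1.577, 1.569, -3.067]
ft_force: [-0.4, -0.2, -0.4]
width: 0.0405
t 21.40 tcp_cm [63.76  3.81  8.18] jaw_yaw 4.6 tilt 0.13 deg F [-0.4 -0.2 -0.4] w 40.5mm q7 -0.51 q1 0.12
-> travel cm [ 0.32 -0.13 -2.18] turn deg -0.1 rz -0.002 tilt fix rotvec [ 0.0002 -0.0022  0.    ]
```

View pics/w21.png

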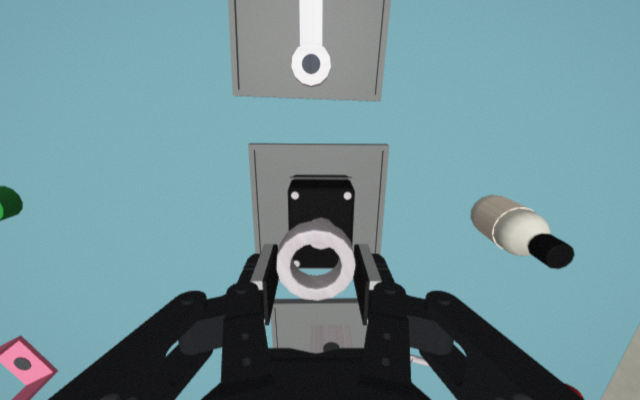

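```bash
python3 -m pendant '[{"rotation":[0,0,0],"travel":[0.3,-0.12,0],"fingers":220},{"rotation":[0,0,0],"travel":[0.3,-0.12,-1.5],"fingers":220},{"rotation":[0,0,0],"travel":[0.3,-0.12,-2.3],"fingers":220},{"rotation":[0,0,0],"travel":[0.3,-0.12,-2.3],"fingers":220},{"rotation":[0,0,0],"travel":[0.3,-0.12,-2.3],"fingers":220},{"rotation":[0,0,0],"travel":[0.3,-0.12,-2.3],"fingers":220}]'; python3 st.py 0.6408 0.0368 0.047 4.5; python3 wr.py wrist pics/w22.png; python3 wr.py scene pics/s22.png; python3 -c "
from h import *
crop(cv2.imread('pics/s22.png'),300,180,90,70,8,'pics/s22c.png'); crop(cv2.imread('pics/w22.png'),240,180,160,140,5,'pics/w22c.png')"
```

```text
time_s: 22.05
ee_pos: [0.6419, 0.036, 0.0599]
orientation: [1.98, 1.571, 0.488]
ft_force: [0.7, 1.4, -0.2]
width: 0.0406
t 22.05 tcp_cm [64.19  3.6   5.99] jaw_yaw 4.5 tilt 0.01 deg F [ 0.7  1.4 -0.2] w 40.6mm q7 -0.52 q1 0.11
-> travel cm [-0.11  0.08 -1.29] turn deg -0.0 rz -0.001 tilt fix rotvec [-0.0001  0.0002  0.    ]
```

View pics/w22c.png

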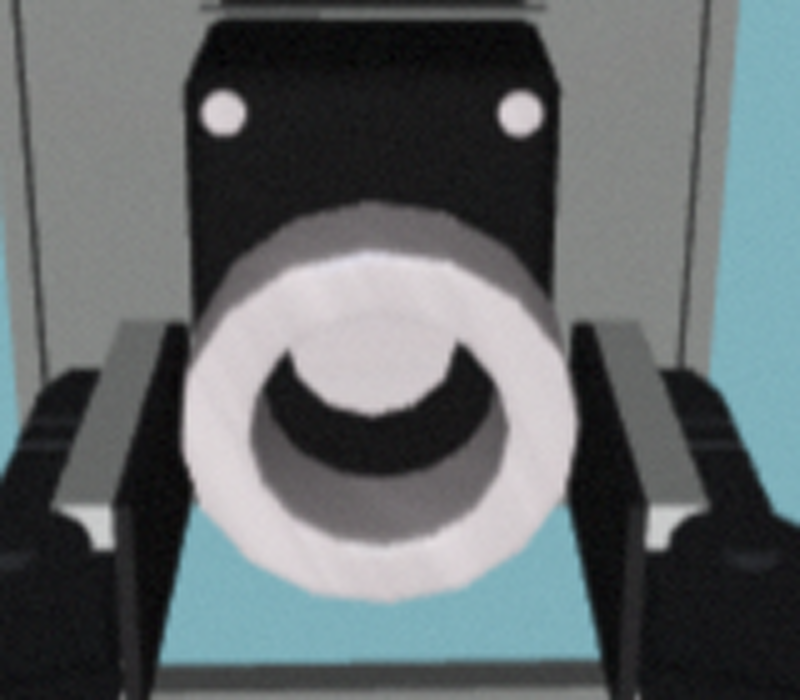

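View pics/s22c.png

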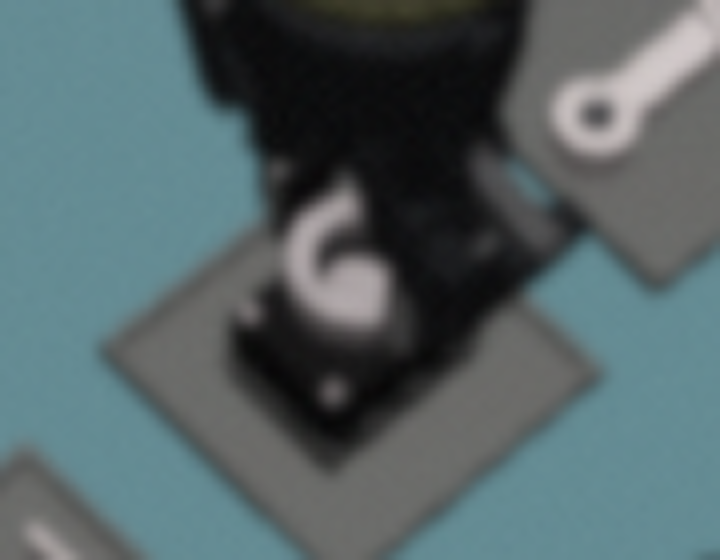

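```bash
python3 - <<'E'
from h import *
W=cam('wrist'); s=ctrl.state(); g=lambda x,y:(240+(x+.5)/5-.5,180+(y+.5)/5-.5)
print(s['ee_pos'])
print('boss near edge -> centre',plane([g(372,415)],.051,W)[0]+[0,.010,0])
zb=s['ee_pos'][2]-.0033
print('bearing top: outer L,R,near,far; bore near', plane([g(183,420),g(577,420),g(385,602),g(380,250),g(380,545),g(250,425),g(508,425)],zb+.014,W)[:,:2])
E
```

```text
[0.64193152 0.03594401 0.0601474 ]
boss near edge -> centre [0.6408294  0.03677088 0.051     ]
bearing top: outer L,R,near,far; bore near [[0.62083153 0.03617986]
 [0.66093835 0.03932842]
 [0.64314834 0.01586466]
 [0.63939449 0.05657631]
 [0.64205636 0.02290386]
 [0.62768002 0.03613709]
 [0.65397438 0.03820122]]
```

The bore is concentric with the boss to within about 1 mm (clearance 3 mm). A small correction, then lower.

```bash
python3 -m pendant '[{"rotation":[0,0,0],"travel":[-0.06,0.04,0],"fingers":220},{"rotation":[0,0,0],"travel":[-0.06,0.04,-0.3],"fingers":220},{"rotation":[0,0,0],"travel":[-0.06,0.04,-0.6],"fingers":220},{"rotation":[0,0,0],"travel":[-0.06,0.04,-0.9],"fingers":220},{"rotation":[0,0,0],"travel":[-0.06,0.04,-1.15],"fingers":220},{"rotation":[0,0,0],"travel":[-0.06,0.04,-1.15],"fingers":220},{"rotation":[0,0,0],"travel":[-0.06,0.04,-1.15],"fingers":220}]'; python3 st.py; python3 wr.py wrist pics/w23.png; python3 -c "
from h import *
crop(cv2.imread('pics/w23.png'),240,180,160,140,5,'pics/w23c.png')"
```

```text
time_s: 22.85
ee_pos: [0.6411, 0.0364, 0.0482]
orientation: [-1.468, 1.571, -2.96]
ft_force: [0.5, -0.3, -0.7]
width: 0.0409
t 22.85 tcp_cm [64.11  3.64  4.82] jaw_yaw 4.5 tilt 0.01 deg F [ 0.5 -0.3 -0.7] w 40.9mm q7 -0.54 q1 0.11
```

View pics/w23c.png

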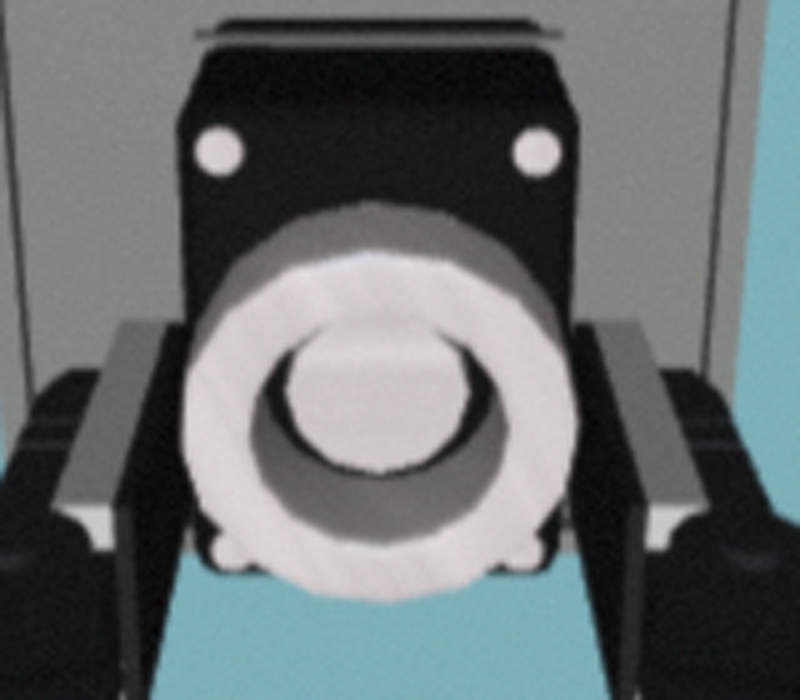

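The boss now sits inside the bore, centred. Lowering the last 2 mm and releasing.

```bash
python3 -m pendant '[{"rotation":[0,0,0],"travel":[0,0,-0.1],"fingers":220},{"rotation":[0,0,0],"travel":[0,0,-0.18],"fingers":220},{"rotation":[0,0,0],"travel":[0,0,-0.18],"fingers":220},{"rotation":[0,0,0],"travel":[0,0,-0.18],"fingers":220}]'; python3 -m pendant '[{"rotation":[0,0,0],"travel":[0,0,0],"fingers":120},{"rotation":[0,0,0],"travel":[0,0,0],"fingers":100},{"rotation":[0,0,0],"travel":[0,0,0],"fingers":90},{"rotation":[0,0,0],"travel":[0,0,0],"fingers":90}]'; python3 st.py; python3 wr.py wrist pics/w24.png
```

```text
time_s: 23.3
ee_pos: [0.6411, 0.0363, 0.0465]
orientation: [-0.5, 1.571, -1.992]
ft_force: [0.5, -0.8, -0.6]
width: 0.0408
time_s: 23.7
ee_pos: [0.6412, 0.0363, 0.0466]
orientation: [1.132, 1.571, -0.359]
ft_force: [-0.2, 0.0, 0.3]
width: 0.0554
t 23.70 tcp_cm [64.12  3.63  4.66] jaw_yaw 4.5 tilt 0.01 deg F [-0.2  0.   0.3] w 55.4mm q7 -0.54 q1 0.11
```

View pics/w24.png

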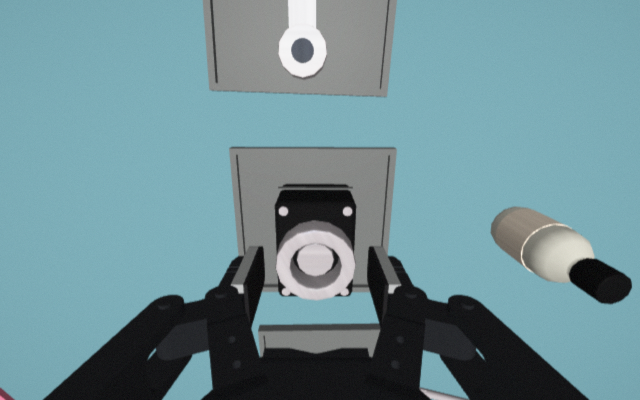

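Released, and the ring lies around the boss. Retreating straight up and back for a final check.

```bash
python3 -m pendant '[{"rotation":[0,0,0],"travel":[0,0,2],"fingers":90},{"rotation":[0,0,0],"travel":[0,0,6],"fingers":90},{"rotation":[0,0,0],"travel":[0,0,10],"fingers":90},{"rotation":[0,0,0],"travel":[0,0,14],"fingers":90},{"rotation":[0,0,0],"travel":[-5,0,16],"fingers":90},{"rotation":[0,0,0],"travel":[-10,4,16],"fingers":90},{"rotation":[0,0,0],"travel":[-13,8,16],"fingers":90},{"rotation":[0,0,0],"travel":[-15,12,16],"fingers":90}]'; python3 -m pendant '[{"rotation":[0,0,0],"travel":[0,4,0],"fingers":90},{"rotation":[0,0,0],"travel":[0,8,0],"fingers":90},{"rotation":[0,0,0],"travel":[0,12,0],"fingers":90},{"rotation":[0,0,0],"travel":[0,12,0],"fingers":90},{"rotation":[0,0,0],"travel":[0,12,0],"fingers":90}]'; python3 st.py; python3 wr.py top pics/t25.png; python3 wr.py scene pics/s25.png; python3 -c "
from h import *
crop(cv2.imread('pics/s25.png'),250,140,180,150,4.4,'pics/s25c.png'); crop(cv2.imread('pics/t25.png'),200,75,200,125,4,'pics/t25c.png')"
```

```text
time_s: 24.55
ee_pos: [0.4947, 0.1467, 0.207]
orientation: [0.371, 1.57, -1.123]
ft_force: [0.5, 1.3, 0.5]
width: 0.0554
time_s: 25.05
ee_pos: [0.4961, 0.2679, 0.2064]
orientation: [-1.067, 1.57, -2.556]
ft_force: [-0.3, -0.1, -0.1]
width: 0.0553
t 25.05 tcp_cm [49.61 26.79 20.64] jaw_yaw 4.7 tilt 0.02 deg F [-0.3 -0.1 -0.1] w 55.3mm q7 -0.87 q1 -0.22
```

View pics/t25c.png

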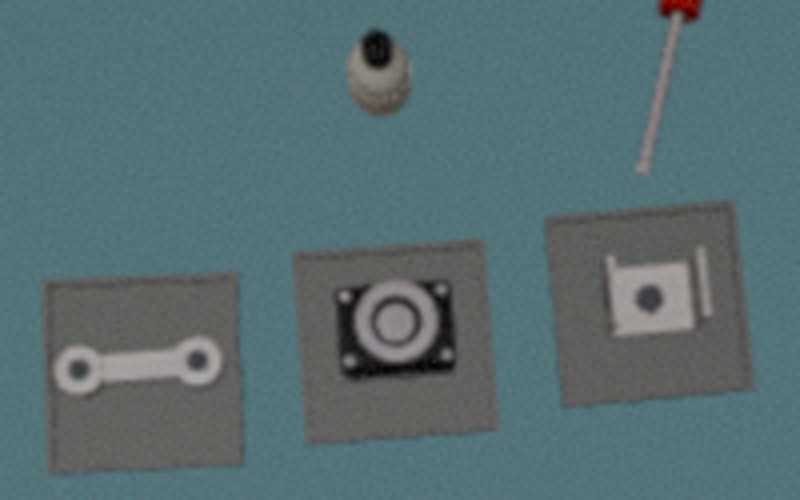

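View pics/s25c.png

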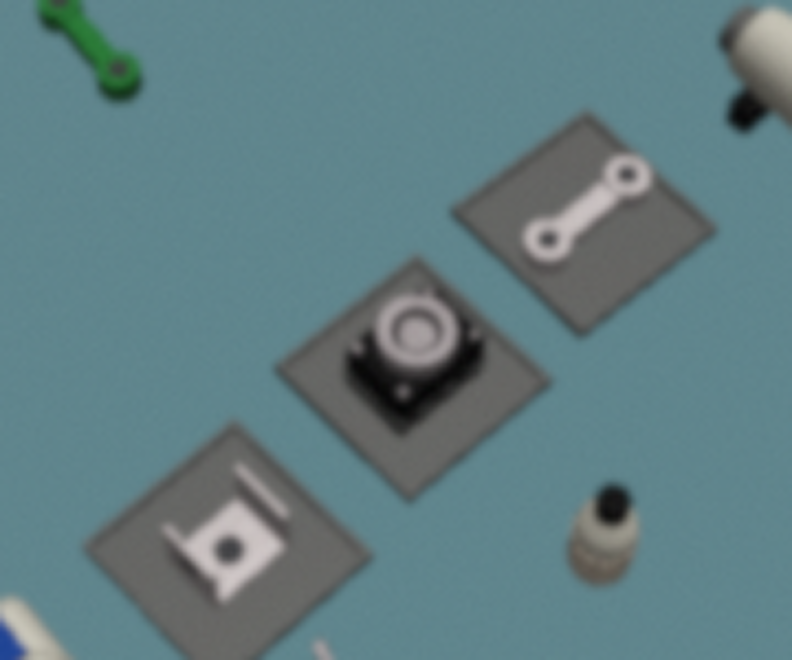

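```bash
python3 - <<'E'
from h import *
T=cam('top'); g=lambda x,y:(200+(x+.5)/4-.5,75+(y+.5)/4-.5)
e=plane([g(78,370),g(199,360)],.019,T); print('link-tray_a mm',(e.mean(0)[:2]-[.6222,.1732])*1e3,'len',np.linalg.norm(e[0]-e[1]))
print('bracket hole-tray_c',(plane([g(650,297)],.007,T)[0,:2]-[.6603,-.099])*1e3)
b=plane([g(397,320)],.051,T)[0,:2]; r=plane([g(397,321)],.057,T)[0,:2]
print('boss-tray_b',(b-[.6393,.038])*1e3,'ring-boss',(r-b)*1e3)
print('bottle px before/after', [np.abs(cv2.imread(f'pics/{n}.png')[75:115,280:315].astype(int)-cv2.imread('pics/top0.png')[75:115,280:315].astype(int)).mean() for n in('t25','t7')])
from bench import ticket
print(ticket.hand_in())
E
```

```text
link-tray_a mm [ 1.60958095 -0.30843772] len 0.06357875708384154
bracket hole-tray_c [ 2.63255492 -0.39058224]
boss-tray_b [ 2.99644354 -1.69853193] ring-boss [-1.57979256 -0.11150975]
bottle px before/after [np.float64(3.558333333333333), np.float64(4.082857142857143)]
the job is handed in; nothing more can be done
None
```

The job is done and handed in after about 25 s. The parts were placed in the order asked, and everything was let go.

- **Bracket:** it stands open side up in tray_c, the tray next to the foot. It is about 2.7 mm from the tray centre.
- **Servo:** it stands boss up in the middle tray, about 3.4 mm from the tray centre.
- **Link bar:** it lies flat in tray_a, next to the shin, lengthwise along the row. It is about 1.6 mm from the tray centre.
- **Bearing ring:** it lies flat on the servo around the boss. The top camera put it 1.6 mm off the boss centre, and the wrist camera just before release put it within about 1 mm. Both are inside the 3 mm clearance.

The bottle still stands in the same place, with no visible change in the top picture. The largest wrist force I read was about 13 N, and I left the pink and green look-alikes alone.

One check failed: the automatic outline fit of the bracket in its tray was poor (high error), so I used its base hole for the figure above. The cameras otherwise disagreed by up to about 2 mm, so the small offsets carry that uncertainty. The hand-in gave no verdict.

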